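Rack the calibrated pipettes and strap them in

ROBOT

A 6-joint arm with a two-finger parallel gripper is mounted at the origin on the work surface. World frame = base frame: x ahead of the robot, y to its left, z up, the work surface at z = 0. Lengths are in mm, angles in rad, forces in N, time in s.
With the tool pointing down it reaches from about 400 to 825 mm from the base axis. Payload 7 kg.
Tool frame: the origin (TCP) lies midway between the tips of the shut fingers; the grasp point (between the pads) lies robot.pinch_z behind it (robot.pinch_z is the distance from the TCP to the grasp point, in mm); z points along the fingers, y is the line along which they close (so a half turn about z gives the same grasp; the last joint's range is limited). The gripper opens to 88 mm and grips with 3 to 60 N. Pads are 19 mm wide; open, the fingers measure 130 mm over their backs; the gripper's body (78 mm by 193 mm) begins 47 mm behind the grasp point.
Start: joints at [1.601, 0.359, 0.012, 0, -1.224, -0.288], TCP at [172.104, 652.668, 226.561] pointing down, gripper open.
Joint ranges: [-3.07, 3.07], [-1.43, 2.12], [-1.02, 1.25], [-3.03, 1.67], [-3.05, -0], [-3.03, 3.03]. Speed limits (rad/s): [2.39, 2.39, 3.01, 3.14, 3.14, 3.14].

INTERFACE

Orientations are given as a unit quaternion [x, y, z, w].
In Python, from bench import robot, imaging, workorder gives the robot as it stands.
- The arm moves only by the tool drive_tool, never from a script. Its argument "rows" is a list that holds one entry, the list of rows, each a list of 6 numbers: the shift along the tool's x, y, z scaled (see below), then the turn, a rotation vector about the tool's x, y, z scaled (see below). A call has 1 to 12 rows; each row shifts and turns the commanded pose from where the row before left it, along the tool's axes as they then stand; what a row does not reach is not made up. The controller multiplies each number of a shift by 1000 mm and each number of a turn by 90 degrees. A row lasts 1/12 s, in which the tool goes at most 41.7 mm and 7.16 degrees, less where a joint would pass 70% of its speed; a pose out of reach is approached as far as the arm can. A call with a number of a shift or a turn outside -1 to 1 is refused whole. A call with a gripper value outside its range is refused whole. "claw" is the opening, from -1 (shut) to 1 (fully open), set as the call begins (left out, the last holds). The fingers move at their own pace and stop on an object; "newtons" is the grip in N (left out, the last holds). Time passes only in rows, so rows that do not move let the fingers close. It gives the time, the measured TCP pose, the force, the opening and the grip force at its end, in the units of the state.
- robot.get_state(): the state, without advancing time (a new reading comes with each control period).
- imaging.camera(name): name is "scene" or "top" or "wrist"; returns a dict with "img" (420x560x3 uint8, blue, green, red), "depth" (420x560 float32, mm along the optical axis (not along the pixel's ray), 0 where there is no reading), "fx", "fy", "cx", "cy" (pixels), "R" (3x3) and "t" (3): a world point X has camera coordinates R X + t; the wrist camera has in their place "T_tool_cam" (4x4, takes a point from camera to tool coordinates, whose origin is the TCP and whose axes are the flange's). Camera axes: x right, y down, z forward; pixel columns grow to the right and rows downward; lengths in mm; the calibration is good to about 2 mm. The wrist camera is an equidistant fisheye: a pixel r from the principal point sees the ray r / f radians off the axis. A picture is of the moment at which its call begins: read the wrist's pose just before it.
- workorder.finish_job(): hands the job in; it is judged then, once.
The state is a dict: "time": time; "joints": joint angles; "qvel": joint speeds; "effort": joint torques, N m; "position": TCP position; "ee_rot": TCP orientation; "contact_force": force on the tool from outside, world axes, zero at the start; "torque": the same for the moment, N m; "opening": opening from 0.0 (shut) to 1.0 (fully open); "finger_force": force on a finger pad.
Only numpy, scipy, OpenCV 4.12 (cv2) and the standard library are available. Lean on these libraries where they do the work, as an engineer would, in place of code of your own. Each camera call takes 0.05 s, during which the arm holds its last target. There are 200 camera calls.

TASK

The pipettes lying on the bench are done with calibration: lay every one of them in a cradle of its own on the sloped rack, plunger end up the slope and fully down in the cradle, and press the strap of each loaded cradle down until its catch holds it shut. Leave the straps of empty cradles standing open, and do not knock over the beaker or the jar.

Things in the scene. Friction and masses are not known exactly. Their poses are not given: they have to be found in the camera images.
- pipette1: White pipette, 240 mm long, 90 g, lying flat. Origin on its axis at mid-handle (11 mm above the bench); x along it towards the plunger. Handle: box 120 x 30 (y) x 22 (z), x -60 to 60. Shaft 14 diameter, x -60 to -120; nozzle 8 diameter to x -155; plunger 14 diameter, x 60 to 85. Finger hook at x 54 to 60 sticks out to y +28. Three or four pipettes are present.
- pipette1_plunger (a point): Point at the end of pipette 1's plunger, on its axis.
- pipette2: White pipette, 240 mm long, 90 g, lying flat. Origin on its axis at mid-handle (11 mm above the bench); x along it towards the plunger. Handle: box 120 x 30 (y) x 22 (z), x -60 to 60. Shaft 14 diameter, x -60 to -120; nozzle 8 diameter to x -155; plunger 14 diameter, x 60 to 85. Finger hook at x 54 to 60 sticks out to y +28. Three or four pipettes are present.
- pipette2_plunger (a point): Point at the end of pipette 2's plunger, on its axis.
- pipette3: White pipette, 240 mm long, 90 g, lying flat. Origin on its axis at mid-handle (11 mm above the bench); x along it towards the plunger. Handle: box 120 x 30 (y) x 22 (z), x -60 to 60. Shaft 14 diameter, x -60 to -120; nozzle 8 diameter to x -155; plunger 14 diameter, x 60 to 85. Finger hook at x 54 to 60 sticks out to y +28. Three or four pipettes are present.
- pipette3_plunger (a point): Point at the end of pipette 3's plunger, on its axis.
- pipette4: White pipette, 240 mm long, 90 g, lying flat. Origin on its axis at mid-handle (11 mm above the bench); x along it towards the plunger. Handle: box 120 x 30 (y) x 22 (z), x -60 to 60. Shaft 14 diameter, x -60 to -120; nozzle 8 diameter to x -155; plunger 14 diameter, x 60 to 85. Finger hook at x 54 to 60 sticks out to y +28. Three or four pipettes are present.
- pipette4_plunger (a point): Point at the end of pipette 4's plunger, on its axis.
- rack: Fixed rack: grey base plate 190 x 356 mm on the bench, two raised aluminium rails carrying four cradles side by side, 84 mm apart along its y, at yaw 0 sloping up away from the robot. Origin on the bench under the cradles' origins; z up.
- cradle0: Cradle, 95 mm up. Its frame is where a racked pipette's frame belongs: x up the 12 degree slope (plunger end), z square to it. Upper rail x 21 to 35, top z -11 under the handle, flared cheeks 34 apart rising to z 3. Lower rail x -96 to -84: 90 degree V notch for the shaft, sides to z 3. Open between the rails. Strap hinge post y 27, top z 11; catch post x 38 to 48, y -27 to -19, top z 23.
- strap0 (a joint): Steel strap of cradle 0, 69 long, 14 wide (x 21 to 35), 4 thick; hinge axis along the cradle's x at y 27, z 15. 1.65 = standing open, held by a light spring; 0 = shut flat across the handle. It springs open unless pressed past the catch nose (at 0.2 to 0.1 rad, some 5 N on the tab), which then holds it shut.
- strap0_tab (a point): Press point on the outer (upper when shut) face of strap 0, 62 mm from its hinge axis, 7 mm from its free end. Shut, it lies at x 28, y -35, z 17 of cradle 0.
- cradle1: Cradle, 95 mm up. Its frame is where a racked pipette's frame belongs: x up the 12 degree slope (plunger end), z square to it. Upper rail x 21 to 35, top z -11 under the handle, flared cheeks 34 apart rising to z 3. Lower rail x -96 to -84: 90 degree V notch for the shaft, sides to z 3. Open between the rails. Strap hinge post y 27, top z 11; catch post x 38 to 48, y -27 to -19, top z 23.
- strap1 (a joint): Steel strap of cradle 1, 69 long, 14 wide (x 21 to 35), 4 thick; hinge axis along the cradle's x at y 27, z 15. 1.65 = standing open, held by a light spring; 0 = shut flat across the handle. It springs open unless pressed past the catch nose (at 0.2 to 0.1 rad, some 5 N on the tab), which then holds it shut.
- strap1_tab (a point): Press point on the outer (upper when shut) face of strap 1, 62 mm from its hinge axis, 7 mm from its free end. Shut, it lies at x 28, y -35, z 17 of cradle 1.
- cradle2: Cradle, 95 mm up. Its frame is where a racked pipette's frame belongs: x up the 12 degree slope (plunger end), z square to it. Upper rail x 21 to 35, top z -11 under the handle, flared cheeks 34 apart rising to z 3. Lower rail x -96 to -84: 90 degree V notch for the shaft, sides to z 3. Open between the rails. Strap hinge post y 27, top z 11; catch post x 38 to 48, y -27 to -19, top z 23.
- strap2 (a joint): Steel strap of cradle 2, 69 long, 14 wide (x 21 to 35), 4 thick; hinge axis along the cradle's x at y 27, z 15. 1.65 = standing open, held by a light spring; 0 = shut flat across the handle. It springs open unless pressed past the catch nose (at 0.2 to 0.1 rad, some 5 N on the tab), which then holds it shut.
- strap2_tab (a point): Press point on the outer (upper when shut) face of strap 2, 62 mm from its hinge axis, 7 mm from its free end. Shut, it lies at x 28, y -35, z 17 of cradle 2.
- cradle3: Cradle, 95 mm up. Its frame is where a racked pipette's frame belongs: x up the 12 degree slope (plunger end), z square to it. Upper rail x 21 to 35, top z -11 under the handle, flared cheeks 34 apart rising to z 3. Lower rail x -96 to -84: 90 degree V notch for the shaft, sides to z 3. Open between the rails. Strap hinge post y 27, top z 11; catch post x 38 to 48, y -27 to -19, top z 23.
- strap3 (a joint): Steel strap of cradle 3, 69 long, 14 wide (x 21 to 35), 4 thick; hinge axis along the cradle's x at y 27, z 15. 1.65 = standing open, held by a light spring; 0 = shut flat across the handle. It springs open unless pressed past the catch nose (at 0.2 to 0.1 rad, some 5 N on the tab), which then holds it shut.
- strap3_tab (a point): Press point on the outer (upper when shut) face of strap 3, 62 mm from its hinge axis, 7 mm from its free end. Shut, it lies at x 28, y -35, z 17 of cradle 3.
- beaker: Open glass beaker, 66 mm wide, 85 high, origin under its foot. Bystander.
- jar: Closed amber jar, 70 mm wide, 100 high, origin under its foot. Bystander.
Not all that is in view belongs to the job. What is shaped like the pipette2 but brown is not meant.

How it is judged (in metres and radians):
At the end, for the whole second after the job is handed in: Every pipette rests in its own cradle, plunger up the slope: handle middle within 15 mm of the cradle origin, aligned to 0.08 rad, at rest, and its strap shut (under 0.06 rad). Straps of cradles without a pipette stand open (over 1.2 rad) (((distance between pipette1 and cradle0 below 0.015 m and angle between the x axis of pipette1 and the x axis of cradle0, either way round below 0.08 rad and x of pipette1_plunger in the frame of cradle0 above 0.05 m and value of joint strap0 below 0.06 rad) or (distance between pipette1 and cradle1 below 0.015 m and angle between the x axis of pipette1 and the x axis of cradle1, either way round below 0.08 rad and x of pipette1_plunger in the frame of cradle1 above 0.05 m and value of joint strap1 below 0.06 rad) or (distance between pipette1 and cradle2 below 0.015 m and angle between the x axis of pipette1 and the x axis of cradle2, either way round below 0.08 rad and x of pipette1_plunger in the frame of cradle2 above 0.05 m and value of joint strap2 below 0.06 rad) or (distance between pipette1 and cradle3 below 0.015 m and angle between the x axis of pipette1 and the x axis of cradle3, either way round below 0.08 rad and x of pipette1_plunger in the frame of cradle3 above 0.05 m and value of joint strap3 below 0.06 rad)) and linear speed of each of pipette1, pipette2, pipette3, pipette4 below 0.02 m/s and ((distance between pipette2 and cradle0 below 0.015 m and angle between the x axis of pipette2 and the x axis of cradle0, either way round below 0.08 rad and x of pipette2_plunger in the frame of cradle0 above 0.05 m and value of joint strap0 below 0.06 rad) or (distance between pipette2 and cradle1 below 0.015 m and angle between the x axis of pipette2 and the x axis of cradle1, either way round below 0.08 rad and x of pipette2_plunger in the frame of cradle1 above 0.05 m and value of joint strap1 below 0.06 rad) or (distance between pipette2 and cradle2 below 0.015 m and angle between the x axis of pipette2 and the x axis of cradle2, either way round below 0.08 rad and x of pipette2_plunger in the frame of cradle2 above 0.05 m and value of joint strap2 below 0.06 rad) or (distance between pipette2 and cradle3 below 0.015 m and angle between the x axis of pipette2 and the x axis of cradle3, either way round below 0.08 rad and x of pipette2_plunger in the frame of cradle3 above 0.05 m and value of joint strap3 below 0.06 rad)) and ((distance between pipette3 and cradle0 below 0.015 m and angle between the x axis of pipette3 and the x axis of cradle0, either way round below 0.08 rad and x of pipette3_plunger in the frame of cradle0 above 0.05 m and value of joint strap0 below 0.06 rad) or (distance between pipette3 and cradle1 below 0.015 m and angle between the x axis of pipette3 and the x axis of cradle1, either way round below 0.08 rad and x of pipette3_plunger in the frame of cradle1 above 0.05 m and value of joint strap1 below 0.06 rad) or (distance between pipette3 and cradle2 below 0.015 m and angle between the x axis of pipette3 and the x axis of cradle2, either way round below 0.08 rad and x of pipette3_plunger in the frame of cradle2 above 0.05 m and value of joint strap2 below 0.06 rad) or (distance between pipette3 and cradle3 below 0.015 m and angle between the x axis of pipette3 and the x axis of cradle3, either way round below 0.08 rad and x of pipette3_plunger in the frame of cradle3 above 0.05 m and value of joint strap3 below 0.06 rad)) and ((distance between pipette4 and cradle0 below 0.015 m and angle between the x axis of pipette4 and the x axis of cradle0, either way round below 0.08 rad and x of pipette4_plunger in the frame of cradle0 above 0.05 m and value of joint strap0 below 0.06 rad) or (distance between pipette4 and cradle1 below 0.015 m and angle between the x axis of pipette4 and the x axis of cradle1, either way round below 0.08 rad and x of pipette4_plunger in the frame of cradle1 above 0.05 m and value of joint strap1 below 0.06 rad) or (distance between pipette4 and cradle2 below 0.015 m and angle between the x axis of pipette4 and the x axis of cradle2, either way round below 0.08 rad and x of pipette4_plunger in the frame of cradle2 above 0.05 m and value of joint strap2 below 0.06 rad) or (distance between pipette4 and cradle3 below 0.015 m and angle between the x axis of pipette4 and the x axis of cradle3, either way round below 0.08 rad and x of pipette4_plunger in the frame of cradle3 above 0.05 m and value of joint strap3 below 0.06 rad)) and (value of joint strap0 above 1.2 rad or distance between any of pipette1, pipette2, pipette3, pipette4 and cradle0 below 0.015 m) and (value of joint strap1 above 1.2 rad or distance between any of pipette1, pipette2, pipette3, pipette4 and cradle1 below 0.015 m) and (value of joint strap2 above 1.2 rad or distance between any of pipette1, pipette2, pipette3, pipette4 and cradle2 below 0.015 m) and (value of joint strap3 above 1.2 rad or distance between any of pipette1, pipette2, pipette3, pipette4 and cradle3 below 0.015 m)); the robot touches nothing.
It fails at once if the beaker is knocked over (angle between beaker's own z axis and vertical above 0.6 rad).
It fails at once if the jar is knocked over (angle between jar's own z axis and vertical above 0.6 rad).
Of pipette1, pipette2, pipette3, pipette4 only 3 to 4 are there at a start; the rules pass over those that are not, and their reading is None.
At some moment in a run one of pipette1, pipette2, pipette3, pipette4 may be knocked a few centimetres aside while the robot is not near it.
Once in a run the grip may slacken for a moment while it holds something.
It also fails if it takes over 210 s, if anything falls off the work surface, if the arm or the gripper's body presses on something with over 40 N, if the wrist force passes 120 N, or if a joint passes its speed limit or range.

## Working session

There is one attempt and no reset: what is moved stays moved. The work goes in short steps, Python scripts to look and compute and a tool call to move; the robot and the scene stay as the last step left them, time stands still between calls to the robot, and variables do not carry over. Pictures are saved under pics/ and viewed, at most 14 in all, crops included, and the job is handed in when it is done.

Besides the shell and the picture viewer there is one more tool, called as name(argument=value, ...) on one line, values as JSON. drive_tool: Moves the arm, as the interface text tells. Its arguments: {"type":"object","properties":{"rows":{"type":"array"},"claw":{"type":"number"},"newtons":{"type":"number"}},"required":["rows"]}

```bash
ls; mkdir -p pics; python3 - <<'E'
from bench import robot, imaging, workorder
import cv2, numpy as np
s=robot.get_state(); print(s, robot.pinch_z)
for n in ("scene","top"):
    c=imaging.camera(n); cv2.imwrite(f"pics/{n}0.png",c["img"]); np.savez(f"{n}0.npz",**c)
    print(n,c["fx"],c["cx"],c["cy"],c["R"],c["t"])
E
```

```text
pics
{'time': 0.0, 'joints': array([ 1.60107873e+00,  3.59367607e-01,  1.10990416e-02, -3.96809370e-04,
       -1.22404532e+00, -2.88114563e-01]), 'qvel': array([-2.61590642e-04, -1.64565673e-03,  3.38805086e-05,  1.72771919e-04,
       -1.57735919e-04,  8.05962693e-04]), 'effort': array([ 1.19692344e-03, -5.82726717e+01,  2.93046874e+01,  6.99694365e+00,
        6.94389077e-03, -1.56068609e-04]), 'position': array([171.9891799 , 652.24668053, 225.64420336]), 'ee_rot': array([ 9.91692832e-01, -1.28626263e-01, -6.38988069e-05,  7.78757537e-04]), 'contact_force': array([ 0.19320856, -0.01573256, -0.56120109]), 'torque': array([0.00773597, 0.03105852, 0.00734366]), 'finger_force': 0.0, 'opening': 0.9984213137491077} 18.8
scene 538.0647459903172 290.14229832075506 208.18595922067513 [[ 0.74618444  0.66558988  0.01410308]
 [ 0.45879693 -0.49877033 -0.73534586]
 [-0.48240456  0.55517409 -0.67754525]] [-421.04612985 -121.54798009 1930.59603596]
top 450.1342536815694 287.3947750817888 207.91125625359865 [[-0.01179737 -0.99957382 -0.02670189]
 [-0.98714881  0.01589843 -0.15901089]
 [ 0.15936764  0.02448283 -0.98691567]] [  99.77928922  510.86608043 1218.63410415]
```

View pics/scene0.png

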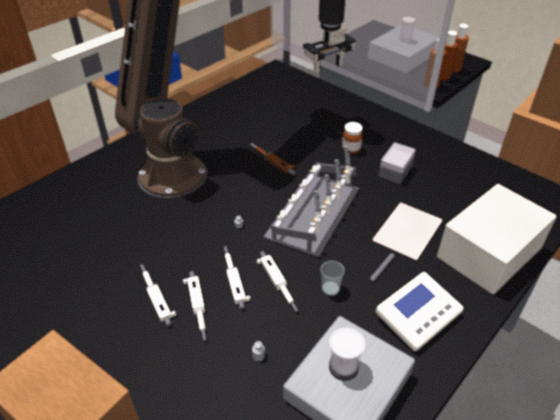

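View pics/top0.png

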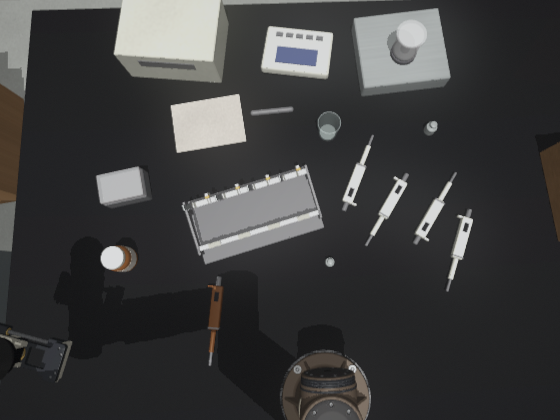

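The top picture shows four white pipettes, with handles at about (355,185), (392,200), (431,217) and (461,238). The rack is at (255,215), the brown decoy at (214,315), the beaker at (329,126) and the jar at (118,258). Next I'll enlarge the two regions that matter.

```bash
cat > h.py <<'E'
import numpy as np, cv2
def ld(n): return dict(np.load(n))
def to_world(c,u,v,z=None,d=None):
    r=np.array([(u-c["cx"])/c["fx"],(v-c["cy"])/c["fy"],1.0]); R=c["R"];t=c["t"]
    if d is not None: return R.T@(r*d-t)
    o=-R.T@t; w=R.T@r; return o+w*(z-o[2])/w[2]
def proj(c,X):
    p=c["R"]@np.asarray(X,float)+c["t"]; return c["fx"]*p[0]/p[2]+c["cx"],c["fy"]*p[1]/p[2]+c["cy"]
E
python3 - <<'E'
from h import *
c=ld("top0.npz"); im=c["img"]
a=cv2.resize(im[155:275,170:340],None,fx=4.5,fy=4.5,interpolation=cv2.INTER_CUBIC)
b=cv2.resize(im[125:300,330:490],None,fx=3.4,fy=3.4,interpolation=cv2.INTER_CUBIC)
cv2.imwrite("pics/rack.png",a); cv2.imwrite("pics/pip.png",b)
# pipette segmentation
m=(im.min(2)>120).astype(np.uint8); m[:, :340]=0; m[:,480:]=0; m[:140]=0;m[300:]=0
n,l,st,ce=cv2.connectedComponentsWithStats(m)
for i in range(1,n):
    if st[i,4]<60: continue
    print(st[i],ce[i].round(1), cv2.minAreaRect(np.argwhere(l==i)[:,::-1].astype(np.float32)), to_world(c,*ce[i],z=22).round(0))
# depth-based rack points
d=c["depth"]
for (u,v) in [(250,190),(250,215),(260,235),(210,220),(300,200),(195,215),(312,190)]:
    print(u,v,to_world(c,u,v,d=d[v,u]).round(0))
E
```

```text
[343 140  29  70 535] [355.8 178.4] ((356.00482177734375, 174.25791931152344), (14.522491455078125, 73.66290283203125), 13.671307563781738) [ 598. -104.   22.]
[415 173  41  71 578] [432.4 213.1] ((434.145263671875, 207.41416931152344), (14.586484909057617, 79.72952270507812), 23.38521957397461) [ 494. -315.   22.]
[366 174  42  71 567] [389.2 203.9] ((387.4601745605469, 209.42361450195312), (14.208135604858398, 80.59349822998047), 23.80594253540039) [ 522. -196.   22.]
[447 210  26  81 593] [460.1 243.8] ((459.8834228515625, 250.22314453125), (14.936001777648926, 82.6416244506836), 9.162346839904785) [ 407. -386.   22.]
250 190 [572. 201.   8.]
250 215 [499. 201.  10.]
260 235 [441. 173.   9.]
210 220 [485. 316.  14.]
300 200 [540.  57.  11.]
195 215 [501. 360.   8.]
312 190 [554.  24.  81.]
```

View pics/rack.png

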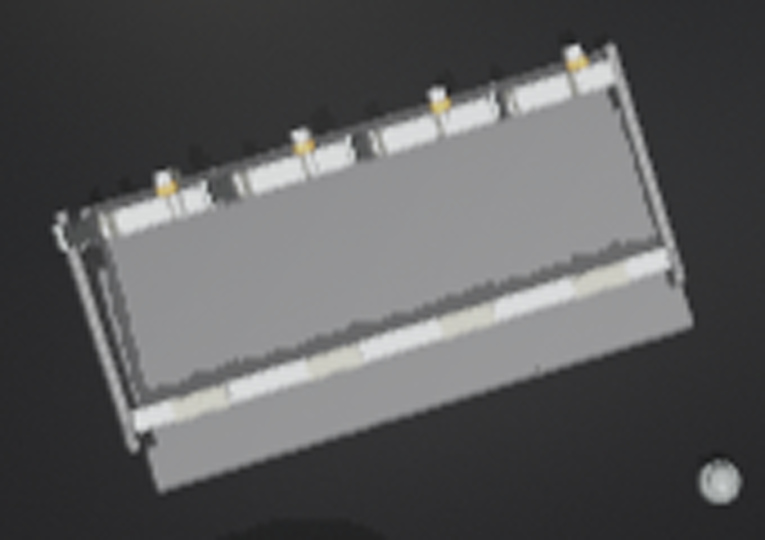

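View pics/pip.png

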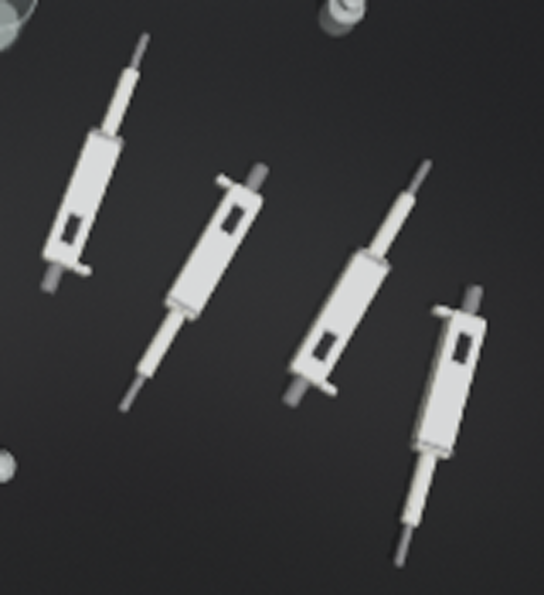

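In the enlarged crops, the V notches of the lower rail (the beige patches) sit at rack.png (200,403), (333,362), (468,320) and (600,278). In pip.png, pipettes A and C have their plungers at the lower end, (49,290) and (291,404). B and D have them at the upper end, (261,166) and (474,288). I'll turn these into poses.

```bash
cat >> h.py <<'E'
from scipy.spatial.transform import Rotation as Rn
S12=np.radians(12)
def cradle_T(rx,ry,yaw,k):   # k=0..3, y=-126..126
    T=np.eye(4); Y=Rn.from_euler('z',yaw).as_matrix()
    T[:3,:3]=Y@Rn.from_euler('y',-S12).as_matrix()
    T[:3,3]=Y@np.array([0,-126+84*k,0])+[rx,ry,95]; return T
def pip_pose(pl,nz):
    d=(pl-nz)[:2]; L=np.hypot(*d); m=(nz+(pl-nz)*155/240)[:2]
    return m, np.arctan2(d[1],d[0]), L
def plan(pos,quat,tp,tR,step=30.,deg=6.):
    R0=Rn.from_quat(quat); rel=R0.inv()*tR; p=R0.inv().apply(np.asarray(tp)-pos); rv=rel.as_rotvec()
    n=max(1,int(np.ceil(max(np.linalg.norm(p)/step,np.degrees(np.linalg.norm(rv))/deg))))
    r=rv/n; M=sum(Rn.from_rotvec(r*k).as_matrix() for k in range(n)); d=np.linalg.solve(M,p)
    print("n",n,np.round(np.r_[d/1000,r/(np.pi/2)],4).tolist()); return n
E
python3 - <<'E'
from h import *
from scipy.optimize import least_squares
c=ld("top0.npz")
P={'A':((49,290),(146,35)),'B':((261,166),(124,409)),'C':((291,404),(428,162)),'D':((474,288),(400,565))}
f=lambda q:(q[0]/3.4+330-.35,q[1]/3.4+125-.35)
for k,(a,b) in P.items():
    m,y,L=pip_pose(to_world(c,*f(a),z=11),to_world(c,*f(b),z=11)); print(k,m.round(1),round(y,3),L.round(1))
g=lambda q:np.array((q[0]/4.5+170-.4,q[1]/4.5+155-.4))
N=[(600,278),(468,320),(333,362),(200,403)]
def res(x): 
    o=[]
    for k in range(4):
        T=cradle_T(*x,k); o+=list(np.array(proj(c,T[:3,:3]@[-90,0,-3]+T[:3,3]))-g(N[k]))
    return o
s=least_squares(res,[530,190,.26],x_scale=[100,100,1]); print(s.x.round(3),np.round(s.fun,2))
for n in ("top0","scene0"):
    c=ld(n+".npz"); im=c["img"].copy()
    z=4; 
    if n=="top0": x0,y0,w,hh=170,155,170,120
    else: x0,y0,w,hh=255,140,120,120
    im=cv2.resize(im[y0:y0+hh,x0:x0+w],None,fx=z,fy=z,interpolation=cv2.INTER_CUBIC)
    for k in range(4):
        T=cradle_T(*s.x,k)
        def dr(pts,col):
            q=[np.array(proj(c,T[:3,:3]@np.array(p,float)+T[:3,3])) for p in pts]
            q=[((v-[x0,y0])*z+z/2).astype(int) for v in q]
            cv2.polylines(im,[np.array(q)],False,col,1)
        dr([(21,-17,-11),(35,-17,-11),(35,17,-11),(21,17,-11),(21,-17,-11)],(0,0,255))
        dr([(28,27,15),(28,27-69*np.cos(1.65),15+69*np.sin(1.65))],(0,255,0))
        dr([(38,-27,23),(48,-27,23),(48,-19,23),(38,-19,23),(38,-27,23)],(255,0,255))
        dr([(-84,-13,3),(-84,0,-10),(-84,13,3)],(255,255,0))
    cv2.imwrite(f"pics/ov_{n}.png",im)
a=cv2.imread("pics/ov_top0.png");b=cv2.imread("pics/ov_scene0.png")
E
```

```text
A [ 587.1 -100.6] 2.753 239.0
B [ 540.  -207.5] -0.545 239.1
C [ 482.1 -310.1] 2.584 239.5
D [ 424.5 -395.2] -0.326 239.3
[5.30642e+02 1.95761e+02 2.90000e-01] [-0.06  0.1  -0.22 -0.02  0.2  -0.11  0.08  0.05]
```

View pics/ov_top0.png

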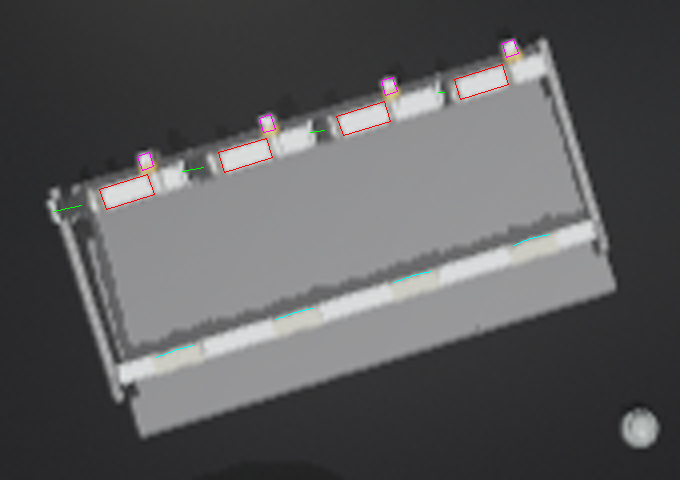

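View pics/ov_scene0.png

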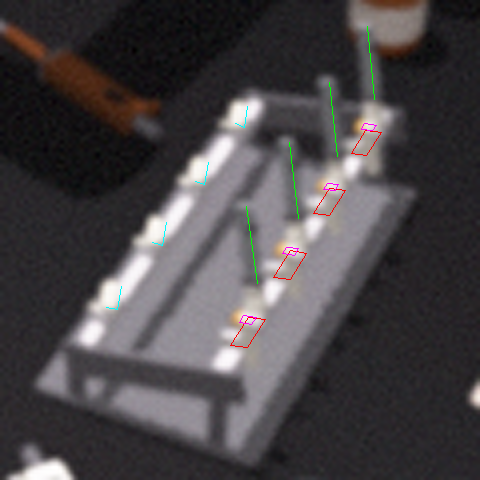

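The top overlay lies right on the notches, upper-rail seats and catch posts. The scene overlay is off by 1 to 2.5 px. I'll refine the rack pose with the wrist camera on the way to the pipettes.

```bash
cat >> h.py <<'E'
def down(yaw,tilt=0.):  # tool z down, tool x at yaw; tilt=pitch so tool x slopes up by tilt
    Y=Rn.from_euler('z',yaw)*Rn.from_euler('y',-tilt)
    return Y*Rn.from_euler('x',np.pi)
RK=[530.6,195.8,0.29]
E
python3 - <<'E'
from h import *
from bench import robot
s=robot.get_state()
plan(s["position"],s["ee_rot"],[500,186,330],down(.29))
E
```

```text
n 20 [0.0165, 0.0236, -0.0052, 0.0, 0.0, -0.0174]
```

drive_tool(rows=[[[0.0165, 0.0236, -0.0052, 0, 0, -0.0174], [0.0165, 0.0236, -0.0052, 0, 0, -0.0174], [0.0165, 0.0236, -0.0052, 0, 0, -0.0174], [0.0165, 0.0236, -0.0052, 0, 0, -0.0174], [0.0165, 0.0236, -0.0052, 0, 0, -0.0174], [0.0165, 0.0236, -0.0052, 0, 0, -0.0174], [0.0165, 0.0236, -0.0052, 0, 0, -0.0174], [0.0165, 0.0236, -0.0052, 0, 0, -0.0174], [0.0165, 0.0236, -0.0052, 0, 0, -0.0174], [0.0165, 0.0236, -0.0052, 0, 0, -0.0174]]])

```text
time: 0.93
position: [303.8, 395.9, 278.6]
ee_rot: [1.0, 0.009, -0.0, 0.0]
contact_force: [1.4, 0.5, -0.2]
opening: 1.003
finger_force: 0.0
```

drive_tool(rows=[[[0.0165, 0.0236, -0.0052, 0, 0, -0.0174], [0.0165, 0.0236, -0.0052, 0, 0, -0.0174], [0.0165, 0.0236, -0.0052, 0, 0, -0.0174], [0.0165, 0.0236, -0.0052, 0, 0, -0.0174], [0.0165, 0.0236, -0.0052, 0, 0, -0.0174], [0.0165, 0.0236, -0.0052, 0, 0, -0.0174], [0.0165, 0.0236, -0.0052, 0, 0, -0.0174], [0.0165, 0.0236, -0.0052, 0, 0, -0.0174], [0.0165, 0.0236, -0.0052, 0, 0, -0.0174], [0.0165, 0.0236, -0.0052, 0, 0, -0.0174], [0, 0, 0, 0, 0, 0], [0, 0, 0, 0, 0, 0]]])

```text
time: 1.93
position: [499.5, 186.0, 330.0]
ee_rot: [0.99, 0.142, -0.0, 0.0]
contact_force: [-0.5, 0.1, 0.0]
opening: 1.0
finger_force: 0.0
```

```bash
cat >> h.py <<'E'
def wrist():
    from bench import robot, imaging
    s=robot.get_state(); c=imaging.camera("wrist"); c["pos"]=s["position"]; c["rot"]=s["ee_rot"]; return s,c
def wT(c):
    T=np.eye(4); T[:3,:3]=Rn.from_quat(c["rot"]).as_matrix(); T[:3,3]=c["pos"]; return T@c["T_tool_cam"]
def wproj(c,X):
    T=np.linalg.inv(wT(c)); p=T[:3,:3]@np.asarray(X,float)+T[:3,3]
    th=np.arctan2(np.hypot(p[0],p[1]),p[2]); a=np.arctan2(p[1],p[0])
    return np.array([c["fx"]*th*np.cos(a)+c["cx"],c["fy"]*th*np.sin(a)+c["cy"]])
def wray(c,u,v,z):
    x=(u-c["cx"])/c["fx"]; y=(v-c["cy"])/c["fy"]; th=np.hypot(x,y)
    r=np.array([np.sin(th)*x/th,np.sin(th)*y/th,np.cos(th)]); T=wT(c); w=T[:3,:3]@r
    return T[:3,3]+w*(z-T[2,3])/w[2]
def ov(c,im,f,z=1,o=(0,0)):
    for k in range(4):
        T=cradle_T(*RK,k)
        def dr(pts,col):
            q=[((np.array(f(c,T[:3,:3]@np.array(p,float)+T[:3,3]))-o)*z+(z-1)/2).astype(int) for p in pts]
            cv2.polylines(im,[np.array(q)],False,col,1)
        dr([(21,-17,-11),(35,-17,-11),(35,17,-11),(21,17,-11),(21,-17,-11)],(0,0,255))
        dr([(28,27,15),(28,27-69*np.cos(1.65),15+69*np.sin(1.65))],(0,255,0))
        dr([(38,-27,23),(48,-27,23),(48,-19,23),(38,-19,23),(38,-27,23)],(255,0,255))
        dr([(-84,-13,3),(-84,0,-10),(-84,13,3)],(255,255,0))
E
python3 - <<'E'
from h import *
s,c=wrist(); print(s["joints"].round(3),s["position"].round(1),s["time"],s["opening"])
print(c["fx"],c["T_tool_cam"].round(3)); np.savez("w1.npz",**c)
im=cv2.resize(c["img"],None,fx=1.42,fy=1.42,interpolation=cv2.INTER_CUBIC)
ov(c,im,wproj,1.42); cv2.imwrite("pics/w1.png",im)
E
```

```text
[ 0.724  0.072 -0.125 -0.    -1.375  1.132] [499.5 186.  330. ] 1.9333 0.9995652439726322
325.19226210127806 [[ 1.00000e-03 -9.51000e-01 -3.08000e-01  8.37790e+01]
 [ 1.00000e+00  0.00000e+00  1.00000e-03  7.75000e-01]
 [-1.00000e-03 -3.08000e-01  9.51000e-01 -1.58684e+02]
 [ 0.00000e+00  0.00000e+00  0.00000e+00  1.00000e+00]]
```

View pics/w1.png

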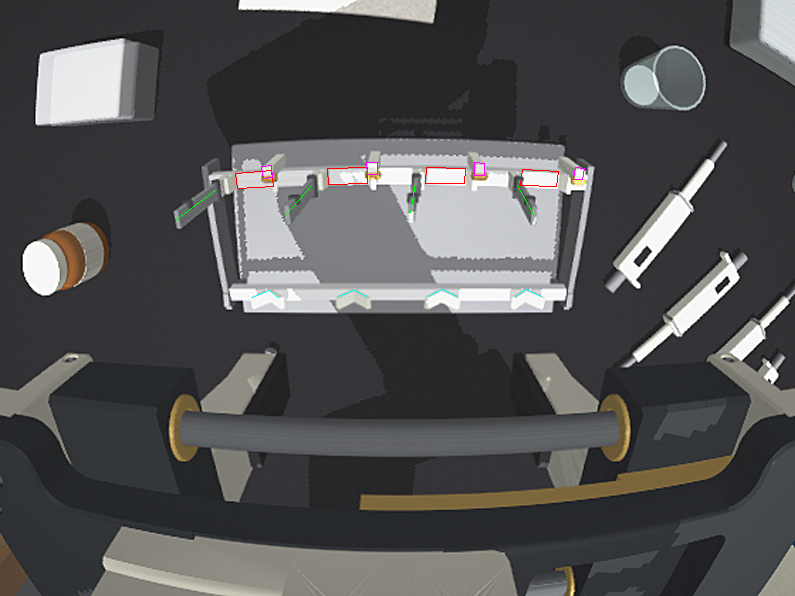

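The wrist overlay confirms the rack pose to 1–2 mm: notches at (267,294) to (527,294), straps and catch posts all on the model. Pipette B goes first. I'll also write an automatic pipette finder to use before each grasp.

```bash
cat >> h.py <<'E'
REF={'A':(587.1,-100.6,2.753),'B':(540.,-207.5,-.545),'C':(482.1,-310.1,2.584),'D':(424.5,-395.2,-.326)}
def pips(c=None):
    if c is None:
        from bench import imaging; c=imaging.camera("top")
    im=c["img"]; m=(im.min(2)>120).astype(np.uint8); m[:, :325]=0; m[:,500:]=0; m[:135]=0;m[310:]=0
    n,l,st,ce=cv2.connectedComponentsWithStats(m); out=[]
    for i in range(1,n):
        if st[i,4]<300: continue
        W=np.array([to_world(c,u,v,z=14)[:2] for v,u in np.argwhere(l==i)]); mu=W.mean(0); e=np.linalg.eigh(np.cov((W-mu).T))[1][:,1]
        k=min(REF,key=lambda k:np.hypot(*(mu-REF[k][:2])))
        x=np.array([np.cos(REF[k][2]),np.sin(REF[k][2])]); e=e if e@x>0 else -e
        o=mu+e*OFF; out.append((k,o.round(1),round(float(np.arctan2(e[1],e[0])),3),int(st[i,4])))
    return out
OFF=11.
def go(tp,tR,**k):
    from bench import robot
    s=robot.get_state(); print(s["position"].round(1),s["joints"].round(2),round(s["time"],2)); return plan(s["position"],s["ee_rot"],tp,tR,**k)
E
python3 - <<'E'
from h import *
for c in (ld("top0.npz"),None):
    for p in pips(c): print(p, REF[p[0]])
g=np.array([540,-207.5])-28*np.array([np.cos(-.545),np.sin(-.545)]); print(g)
go([g[0],g[1],100],down(-.545),step=38)
c=ld("top0.npz"); print("beaker",to_world(c,329,132,z=0),"A grasp",)
E
```

```text
('A', array([ 591.2, -101.6]), 2.763, 541) (587.1, -100.6, 2.753)
('C', array([ 486.1, -312.1]), 2.593, 578) (482.1, -310.1, 2.584)
('B', array([ 533.4, -203. ]), -0.544, 567) (540.0, -207.5, -0.545)
('D', array([ 417.9, -392.8]), -0.331, 593) (424.5, -395.2, -0.326)
('A', array([ 591.3, -101.7]), 2.763, 547) (587.1, -100.6, 2.753)
('C', array([ 485.7, -311.9]), 2.592, 586) (482.1, -310.1, 2.584)
('B', array([ 533. , -202.8]), -0.544, 578) (540.0, -207.5, -0.545)
('D', array([ 418.2, -392.8]), -0.331, 609) (424.5, -395.2, -0.326)
[ 516.05643586 -192.98429347]
[498.5 187.  330. ] [ 0.73  0.07 -0.13 -0.   -1.37  1.13] 2.03
n 12 [0.0046, 0.0323, 0.0192, 0.0, 0.0, 0.0442]
beaker [745.33601737 -32.56927193   0.        ] A grasp
```

drive_tool(rows=[[[0.0046, 0.0323, 0.0192, 0, 0, 0.0442], [0.0046, 0.0323, 0.0192, 0, 0, 0.0442], [0.0046, 0.0323, 0.0192, 0, 0, 0.0442], [0.0046, 0.0323, 0.0192, 0, 0, 0.0442], [0.0046, 0.0323, 0.0192, 0, 0, 0.0442], [0.0046, 0.0323, 0.0192, 0, 0, 0.0442], [0.0046, 0.0323, 0.0192, 0, 0, 0.0442], [0.0046, 0.0323, 0.0192, 0, 0, 0.0442], [0.0046, 0.0323, 0.0192, 0, 0, 0.0442], [0.0046, 0.0323, 0.0192, 0, 0, 0.0442], [0.0046, 0.0323, 0.0192, 0, 0, 0.0442], [0.0046, 0.0323, 0.0192, 0, 0, 0.0442]]], claw=0.36, newtons=25)

```text
time: 3.03
position: [517.0, -193.1, 99.4]
ee_rot: [0.963, -0.27, 0.0, -0.0]
contact_force: [0.4, -0.0, 0.4]
opening: 0.68
finger_force: 0.0
```

drive_tool(rows=[[[0, 0, 0, 0, 0, 0], [0, 0, 0, 0, 0, 0]]])

```text
time: 3.2
position: [515.6, -193.2, 98.9]
ee_rot: [0.963, -0.27, -0.001, 0.0]
contact_force: [0.3, -0.7, 0.5]
opening: 0.68
finger_force: 0.0
```

```bash
sed -i 's/^OFF=.*/OFF=17./' h.py; cat >> h.py <<'E'
def ovp(c,im,X,Y,yaw,z):
    for pts in ([(-60,-15),(60,-15),(60,15),(-60,15),(-60,-15)],[(-155,0),(-60,0)],[(60,0),(85,0)]):
        q=[]
        for x,y in pts:
            P=np.array([X+x*np.cos(yaw)-y*np.sin(yaw),Y+x*np.sin(yaw)+y*np.cos(yaw),22 if len(pts)>2 else 14])
            q.append((wproj(c,P)*z+(z-1)/2).astype(int))
        cv2.polylines(im,[np.array(q)],False,(0,0,255),1)
E
python3 - <<'E'
from h import *
s,c=wrist(); print(s["joints"].round(2),s["position"].round(1),s["opening"])
im=cv2.resize(c["img"],None,fx=1.42,fy=1.42)
ovp(c,im,*REF['B'],1.42); cv2.imwrite("pics/w2.png",im)
g=np.array([540,-207.5])-28*np.array([np.cos(-.545),np.sin(-.545)])
go([g[0],g[1],5],down(-.545))
E
```

```text
[-0.    0.28 -0.43 -0.   -0.87  1.03] [ 515.6 -193.2   98.9] 0.6804294436853908
[ 517.  -192.5   99.9] [-0.    0.28 -0.43  0.   -0.87  1.03] 3.25
n 4 [-0.0001, 0.0002, 0.0237, 0.0001, 0.0001, 0.0001]
```

View pics/w2.png

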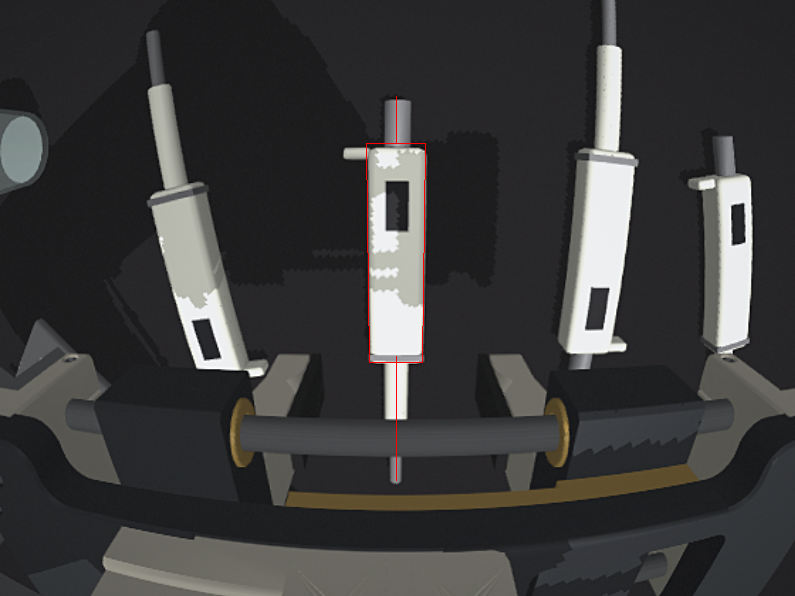

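The wrist view shows B's handle, spanning (370,145) to (424,360), exactly under the model. I'll descend, grip and lift.

drive_tool(rows=[[[0, 0, 0.03, 0, 0, 0], [0, 0, 0.03, 0, 0, 0], [0, 0, 0.02, 0, 0, 0], [0, 0, 0.0145, 0, 0, 0], [0, 0, 0, 0, 0, 0]]])

```text
time: 3.67
position: [516.4, -191.1, 3.6]
ee_rot: [0.964, -0.268, -0.002, 0.0]
contact_force: [0.4, -0.5, -0.6]
opening: 0.677
finger_force: 0.0
```

drive_tool(rows=[[[0, 0, 0, 0, 0, 0], [0, 0, 0, 0, 0, 0], [0, 0, 0, 0, 0, 0], [0, 0, 0, 0, 0, 0], [0, 0, 0, 0, 0, 0], [0, 0, 0, 0, 0, 0]]], claw=-1, newtons=30)

```text
time: 4.17
position: [517.9, -192.8, 6.6]
ee_rot: [0.963, -0.269, 0.001, -0.0]
contact_force: [-0.9, 2.6, 6.1]
opening: 0.338
finger_force: 30.0
```

drive_tool(rows=[[[0, 0, -0.02, 0, 0, 0], [0, 0, -0.035, 0, 0, 0], [0, 0, -0.035, 0, 0, 0], [0, 0, -0.035, 0, 0, 0], [0, 0, -0.035, 0, 0, 0], [0, 0, -0.035, 0, 0, 0], [0, 0, -0.035, 0, 0, 0], [0, 0, -0.03, 0, 0, 0]]])

```text
time: 4.83
position: [517.1, -193.0, 268.5]
ee_rot: [0.963, -0.269, 0.001, -0.0]
contact_force: [0.6, -1.0, -1.3]
opening: 0.338
finger_force: 30.0
```

```bash
cat >> h.py <<'E'
def place(k,flip,h,gx=-28.,gz=-6.,step=36):   # TCP target h mm above seated, cradle k
    T=cradle_T(*RK,k); p=T[:3,:3]@np.array([gx,0,gz+h])+T[:3,3]
    R=Rn.from_matrix(T[:3,:3])*Rn.from_euler('x',np.pi)
    if flip: R=R*Rn.from_euler('z',np.pi)
    go(p,R,step=step)
E
python3 -c "
from h import *
place(0,0,95)"
```

```text
[ 517.1 -193.   268.5] [-0.    0.13 -0.2   0.   -1.24  1.03] 4.83
n 9 [-0.0054, -0.0285, 0.0102, 0.0062, 0.0138, -0.0588]
```

drive_tool(rows=[[[-0.0054, -0.0285, 0.0102, 0.0062, 0.0138, -0.0588], [-0.0054, -0.0285, 0.0102, 0.0062, 0.0138, -0.0588], [-0.0054, -0.0285, 0.0102, 0.0062, 0.0138, -0.0588], [-0.0054, -0.0285, 0.0102, 0.0062, 0.0138, -0.0588], [-0.0054, -0.0285, 0.0102, 0.0062, 0.0138, -0.0588], [-0.0054, -0.0285, 0.0102, 0.0062, 0.0138, -0.0588], [-0.0054, -0.0285, 0.0102, 0.0062, 0.0138, -0.0588], [-0.0054, -0.0285, 0.0102, 0.0062, 0.0138, -0.0588], [-0.0054, -0.0285, 0.0102, 0.0062, 0.0138, -0.0588], [0, 0, 0, 0, 0, 0], [0, 0, 0, 0, 0, 0]]])

```text
time: 5.75
position: [521.4, 62.7, 173.4]
ee_rot: [0.984, 0.145, 0.102, -0.015]
contact_force: [0.4, -0.4, -1.2]
opening: 0.336
finger_force: 30.0
```

```bash
python3 - <<'E'
from h import *
s,c=wrist(); np.savez("w3.npz",**c); print(s["opening"])
im=cv2.resize(c["img"],None,fx=1.42,fy=1.42)
ov(c,im,wproj,1.42)
cv2.imwrite("pics/w3.png",im)
place(0,0,25)
E
```

```text
0.3355247274642582
[522.3  62.3 174. ] [ 0.53  0.03 -0.58  0.07 -0.76  1.29] 5.8
n 2 [0.0004, 0.0003, 0.0339, -0.0004, 0.0006, 0.0001]
```

View pics/w3.png

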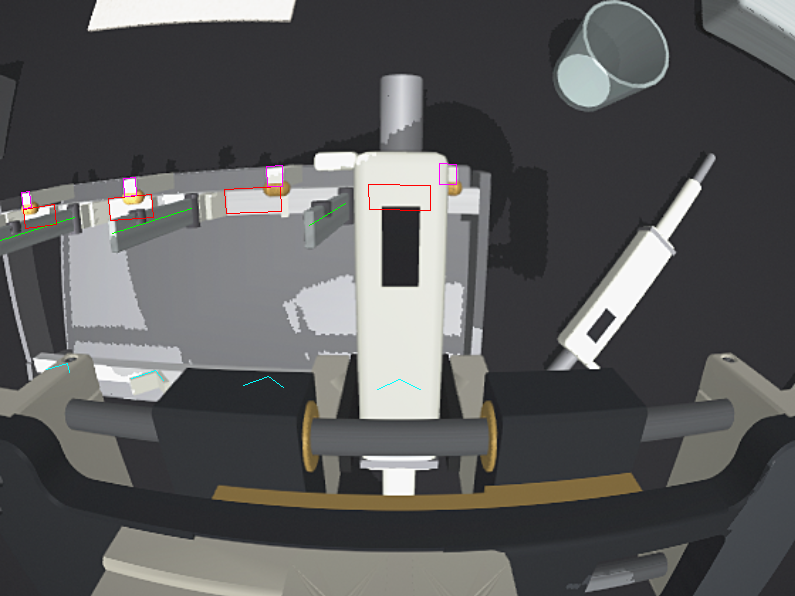

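The wrist view shows the pipette centred over cradle 0, with the seat box at (368–431,197) and the overlays on the posts and seats. I'll lower it gently.

drive_tool(rows=[[[0.0004, 0.0003, 0.025, 0, 0, 0], [0, 0.0003, 0.025, 0, 0, 0], [0, 0, 0.018, 0, 0, 0], [0, 0, 0.01, 0, 0, 0], [0, 0, 0.006, 0, 0, 0], [0, 0, 0, 0, 0, 0], [0, 0, 0, 0, 0, 0]]])

```text
time: 6.38
position: [540.3, 66.1, 92.1]
ee_rot: [0.984, 0.143, 0.103, -0.015]
contact_force: [-0.1, 0.3, -0.3]
opening: 0.336
finger_force: 30.0
```

```bash
python3 -c "
from h import *
place(0,0,0)
from bench import robot; print(robot.get_state()['contact_force'])"
```

```text
[540.3  66.1  92.1] [ 0.51  0.17 -0.66  0.09 -0.54  1.27] 6.38
n 1 [-0.0002, -0.001, 0.0089, -0.0004, 0.001, -0.0009]
[-0.0718276   0.29705553 -0.34048563]
```

drive_tool(rows=[[[0, -0.0005, 0.003, 0, 0, 0], [0, 0, 0.003, 0, 0, 0], [0, 0, 0.002, 0, 0, 0], [0, 0, 0, 0, 0, 0], [0, 0, 0, 0, 0, 0]]])

```text
time: 6.8
position: [541.5, 67.8, 85.2]
ee_rot: [0.984, 0.144, 0.103, -0.016]
contact_force: [-6.1, -0.0, 10.0]
opening: 0.342
finger_force: 30.0
```

drive_tool(rows=[[[0, 0, 0.001, 0, 0, 0], [0, 0, 0, 0, 0, 0], [0, 0, 0, 0, 0, 0]]])

```text
time: 7.05
position: [541.5, 67.8, 85.2]
ee_rot: [0.984, 0.144, 0.104, -0.016]
contact_force: [-13.5, -1.3, 22.9]
opening: 0.341
finger_force: 30.0
```

drive_tool(rows=[[[0, 0, 0.001, 0, 0, 0], [0, 0, 0, 0, 0, 0], [0, 0, 0, 0, 0, 0]]])

```text
time: 7.3
position: [541.7, 67.9, 84.9]
ee_rot: [0.984, 0.144, 0.104, -0.016]
contact_force: [-18.1, 0.1, 31.0]
opening: 0.342
finger_force: 30.0
```

Force ramps with normal stiffness, so the pipette is seated. I'll release and retreat along the slope normal.

drive_tool(rows=[[[0, 0, -0.002, 0, 0, 0], [0, 0, 0, 0, 0, 0], [0, 0, 0, 0, 0, 0]]], claw=-0.14)

```text
time: 7.55
position: [541.5, 67.9, 84.4]
ee_rot: [0.984, 0.144, 0.103, -0.016]
contact_force: [0.3, 0.2, 0.4]
opening: 0.424
finger_force: 0.0
```

drive_tool(rows=[[[0, 0, -0.02, 0, 0, 0], [0, 0, -0.035, 0, 0, 0], [0, 0, -0.035, 0, 0, 0], [0, 0, -0.035, 0, 0, 0], [0, 0, 0, 0, 0, 0], [0, 0, 0, 0, 0, 0]]])

```text
time: 8.05
position: [517.5, 60.7, 208.5]
ee_rot: [0.984, 0.144, 0.105, -0.016]
contact_force: [-0.5, 0.2, -0.6]
opening: 0.435
finger_force: 0.0
```

```bash
cat >> h.py <<'E'
def strap(k,pts,flip=0,x=24.):
    """prints per-leg tool shifts through cradle-frame TCP points (y,z) at x, from the present pose"""
    from bench import robot
    s=robot.get_state(); T=cradle_T(*RK,k); R=Rn.from_matrix(T[:3,:3])*Rn.from_euler('x',np.pi)
    if flip: R=R*Rn.from_euler('z',np.pi)
    cur=s["position"]; print(cur.round(1),(R.inv()*Rn.from_quat(s["ee_rot"])).as_rotvec().round(4))
    for y,z in pts:
        p=T[:3,:3]@np.array([x,y,z])+T[:3,3]; print((y,z),(R.inv().apply(p-cur)/1000).round(4).tolist()); cur=p
E
python3 - <<'E'
from h import *
s,c=wrist()
im=cv2.resize(c["img"],None,fx=1.42,fy=1.42); ov(c,im,wproj,1.42); cv2.imwrite("pics/w4.png",im)
strap(0,[(65,110),(65,62),(20,62),(0,50),(-15,38),(-28,28),(-32,16.5)])
E
```

```text
[516.6  60.3 206.6] [ 0.0017 -0.0001  0.0003]
(65, 110) [0.0519, -0.0648, 0.01]
(65, 62) [-0.0, -0.0, 0.048]
(20, 62) [-0.0, 0.045, -0.0]
(0, 50) [-0.0, 0.02, 0.012]
(-15, 38) [0.0, 0.015, 0.012]
(-28, 28) [0.0, 0.013, 0.01]
(-32, 16.5) [0.0, 0.004, 0.0115]
```

View pics/w4.png

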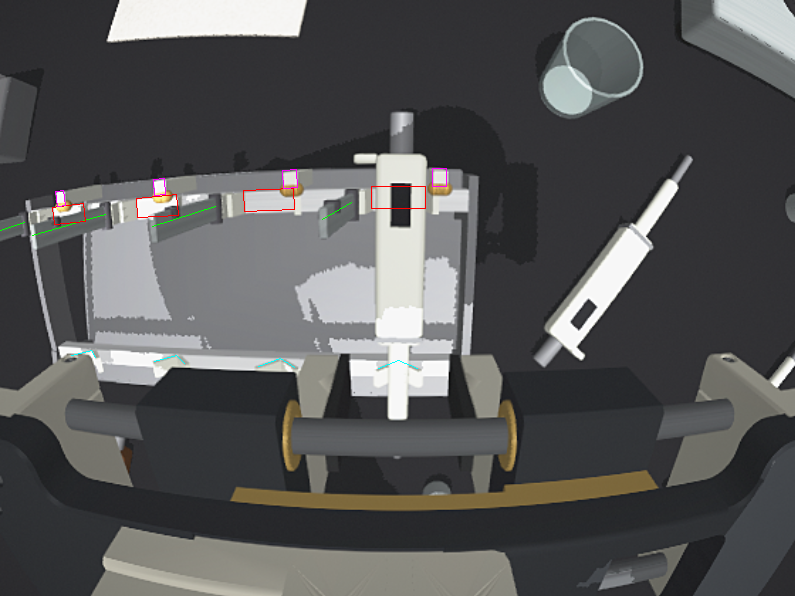

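The pipette sits in cradle 0, with its shaft in the notch at (398,365) and its handle over the seat. Now I'll shut the fingers and close strap 0.

drive_tool(rows=[[[0.013, -0.0162, 0, 0, 0, 0], [0.013, -0.0162, 0, 0, 0, 0], [0.013, -0.0162, 0.005, 0, 0, 0], [0.013, -0.0162, 0.005, 0, 0, 0], [0, 0, 0, 0, 0, 0], [0, 0, 0.024, 0, 0, 0], [0, 0, 0.024, 0, 0, 0], [0, 0, 0, 0, 0, 0]]], claw=-1)

```text
time: 8.77
position: [555.5, 138.6, 153.9]
ee_rot: [0.985, 0.143, 0.098, -0.014]
contact_force: [-1.2, -1.1, -0.3]
opening: 0.003
finger_force: 0.0
```

drive_tool(rows=[[[0, 0.015, 0, 0, 0, 0], [0, 0.015, 0, 0, 0, 0], [0, 0.015, 0, 0, 0, 0], [0, 0.01, 0.006, 0, 0, 0], [0, 0.01, 0.006, 0, 0, 0], [0, 0.0075, 0.006, 0, 0, 0], [0, 0.0075, 0.006, 0, 0, 0], [0, 0.0065, 0.005, 0, 0, 0], [0, 0.0065, 0.005, 0, 0, 0], [0, 0, 0, 0, 0, 0]]])

```text
time: 9.6
position: [591.4, 52.3, 125.5]
ee_rot: [0.984, 0.143, 0.102, -0.015]
contact_force: [0.6, -0.2, -0.8]
opening: 0.005
finger_force: 0.0
```

```bash
python3 - <<'E'
from h import *
strap(0,[(-32,16.5)])
c=ld("w3.npz"); s,c=wrist(); T=cradle_T(*RK,0)
cv2.imwrite("pics/w5.png",cv2.resize(c["img"],None,fx=1.42,fy=1.42))
E
```

```text
[591.4  52.3 125.5] [ 0.0008 -0.0033  0.0006]
(-32, 16.5) [0.0008, 0.0031, 0.0098]
```

View pics/w5.png

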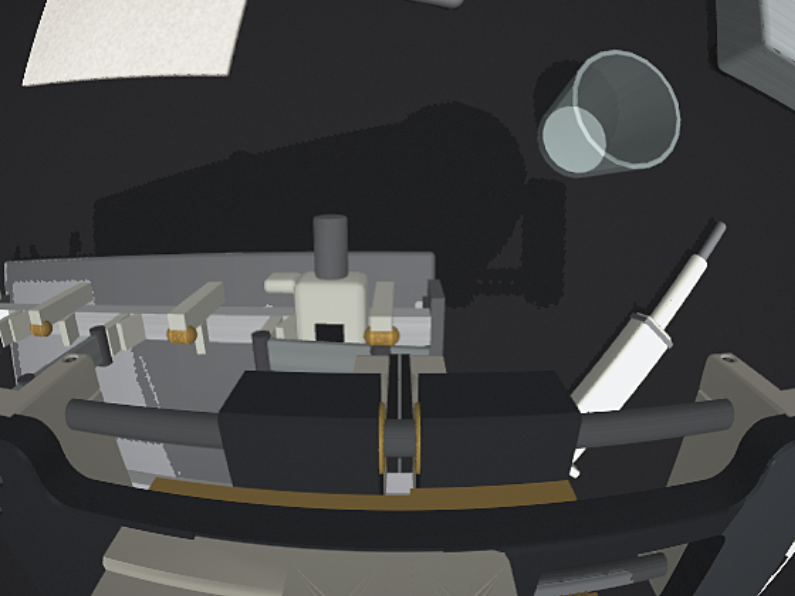

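The strap is under the closed fingers, from (265,350) to (430,350). I'll press it home.

drive_tool(rows=[[[0, 0.003, 0.004, 0, 0, 0], [0, 0, 0.003, 0, 0, 0], [0, 0, 0.003, 0, 0, 0], [0, 0, 0, 0, 0, 0]]])

```text
time: 9.98
position: [593.5, 50.5, 116.6]
ee_rot: [0.984, 0.144, 0.102, -0.015]
contact_force: [-3.6, -2.2, 3.4]
opening: 0.001
finger_force: 3.8
```

drive_tool(rows=[[[0, 0, 0.0015, 0, 0, 0], [0, 0, 0, 0, 0, 0], [0, 0, 0, 0, 0, 0]]])

```text
time: 10.23
position: [593.7, 50.5, 115.8]
ee_rot: [0.984, 0.144, 0.102, -0.015]
contact_force: [-4.9, -3.1, 7.8]
opening: 0.009
finger_force: 6.5
```

```bash
python3 -c "
from h import *
strap(0,[(-32,16.5)])"
```

```text
[593.7  50.5 115.8] [ 0.0006 -0.003  -0.0002]
(-32, 16.5) [0.0012, 0.0007, -0.0001]
```

drive_tool(rows=[[[0, 0, 0.0015, 0, 0, 0], [0, 0, 0, 0, 0, 0], [0, 0, 0, 0, 0, 0]]])

```text
time: 10.48
position: [594.0, 50.6, 114.9]
ee_rot: [0.984, 0.144, 0.102, -0.015]
contact_force: [-8.7, -3.7, 12.7]
opening: 0.007
finger_force: 9.5
```

drive_tool(rows=[[[0, 0, 0.001, 0, 0, 0], [0, 0, 0, 0, 0, 0], [0, 0, -0.01, 0, 0, 0], [0, 0, -0.035, 0, 0, 0], [0, 0, -0.035, 0, 0, 0], [0, 0, -0.035, 0, 0, 0], [0, 0, -0.035, 0, 0, 0], [0, 0, 0, 0, 0, 0]]])

```text
time: 11.15
position: [567.9, 42.7, 268.3]
ee_rot: [0.983, 0.144, 0.108, -0.016]
contact_force: [1.6, 0.1, 1.1]
opening: 0.003
finger_force: 0.0
```

```bash
python3 - <<'E'
from h import *
from bench import imaging
s,c=wrist(); im=cv2.resize(c["img"],None,fx=1.42,fy=1.42)[80:420,0:560]
t=imaging.camera("top")
for p in pips(t): print(p)
b=cv2.resize(t["img"][155:275,255:375],None,fx=2.8,fy=2.8,interpolation=cv2.INTER_CUBIC)[:340,:235]
cv2.imwrite("pics/w6.png",np.hstack([im,np.vstack([b,np.zeros((340-b.shape[0],b.shape[1],3),np.uint8)])]))
E
```

```text
('C', array([ 480.7, -308.9]), 2.593, 585)
('D', array([ 424. , -394.8]), -0.331, 605)
```

View pics/w6.png

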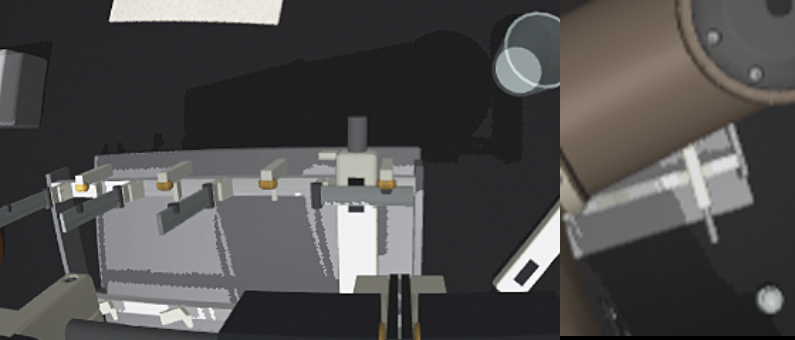

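Strap 0 lies flat across the handle at (320–415,193) and stays there with the fingers away, so it's latched. Pipette A is next, gripped with tool x away from its plunger.

```bash
cat >> h.py <<'E'
def hover(X,Y,yaw,flip,z,gx=-28,**k):
    go([X+gx*np.cos(yaw),Y+gx*np.sin(yaw),z],down(yaw-(np.pi if flip else 0)),**k)
def wfind(X,Y,yaw):
    s,c=wrist(); im=c["img"]; v,u=np.nonzero(im.min(2)>110)
    W=np.array([wray(c,a,b,22)[:2] for a,b in zip(u,v)])-[X,Y]
    e=np.array([np.cos(yaw),np.sin(yaw)]); n=np.array([-e[1],e[0]]); px=W@e; py=W@n
    m=(abs(py)<35)&(px>-75)&(px<75)
    wide=[x for x in range(-75,75,2) if np.ptp(py[m&(abs(px-x)<2)],initial=None if 0 else 0)>24]
    mm=m&(px>-45)&(px<45); sl=[]
    for x in range(-45,46,6):
        q=py[mm&(abs(px-x)<3)]
        if len(q)>8: sl.append((x,(np.percentile(q,2)+np.percentile(q,98))/2,np.ptp(q)))
    sl=np.array(sl); f=np.polyfit(sl[:,0],sl[:,1],1)
    print("wide x",min(wide,default=0),max(wide,default=0),"mid y(x)=",f.round(3),"width",np.median(sl[:,2]).round(1),"open",round(s["opening"],3))
E
python3 -c "
from h import *
hover(*REF['A'],1,105)"
```

```text
[566.   42.6 262.1] [ 0.44  0.03 -0.35  0.04 -0.97  1.4 ] 11.25
n 8 [0.0038, 0.02, 0.02, -0.0059, -0.0162, 0.0538]
```

drive_tool(rows=[[[0.0038, 0.02, 0.02, -0.0059, -0.0162, 0.0538], [0.0038, 0.02, 0.02, -0.0059, -0.0162, 0.0538], [0.0038, 0.02, 0.02, -0.0059, -0.0162, 0.0538], [0.0038, 0.02, 0.02, -0.0059, -0.0162, 0.0538], [0.0038, 0.02, 0.02, -0.0059, -0.0162, 0.0538], [0.0038, 0.02, 0.02, -0.0059, -0.0162, 0.0538], [0.0038, 0.02, 0.02, -0.0059, -0.0162, 0.0538], [0.0038, 0.02, 0.02, -0.0059, -0.0162, 0.0538], [0, 0, 0, 0, 0, 0], [0, 0, 0, 0, 0, 0], [0, 0, 0, 0, 0, 0]]], claw=0.36)

```text
time: 12.17
position: [611.8, -111.7, 102.1]
ee_rot: [0.981, -0.193, -0.002, 0.002]
contact_force: [-0.1, 0.5, 0.3]
opening: 0.674
finger_force: 0.0
```

```bash
python3 -c "
from h import *
wfind(*REF['A']); 
for p in pips(): print(p)
hover(*REF['A'],1,5)"
```

```text
Traceback (most recent call last):
  File "h.py", line 94, in wfind
    wide=[x for x in range(-75,75,2) if np.ptp(py[m&(abs(px-x)<2)],initial=None if 0 else 0)>24]
                                        ~~~~~~^^^^^^^^^^^^^^^^^^^^^^^^^^^^^^^^^^^^^^^^^^^^^^
TypeError: ptp() got an unexpected keyword argument 'initial'
```

```bash
python3 - <<'E'
s=open('h.py').read()
s=s.replace("np.ptp(py[m&(abs(px-x)<2)],initial=None if 0 else 0)>24","(lambda q:len(q)>4 and np.ptp(q)>24)(py[m&(abs(px-x)<2)])")
open('h.py','w').write(s)
E
python3 -c "
from h import *
wfind(*REF['A']); 
for p in pips(): print(p)
hover(*REF['A'],1,5)"
```

```text
wide x -61 73 mid y(x)= [-0.003 -1.218] width 29.6 open 0.675
('A', array([564.7, -91.1]), 2.788, 417)
('C', array([ 480.6, -308.8]), 2.593, 582)
('D', array([ 423.9, -394.9]), -0.331, 603)
[ 612.4 -111.   103.8] [ 0.14  0.38 -0.26  0.   -0.93  1.05] 12.32
n 4 [0.0002, -0.0001, 0.0247, 0.0005, 0.0003, 0.0002]
```

A is confirmed where expected: 1 mm sideways and 1 mm lengthwise off. I'll grip and lift.

drive_tool(rows=[[[0, 0, 0.03, 0, 0, 0], [0, 0, 0.03, 0, 0, 0], [0, 0, 0.024, 0, 0, 0], [0, 0, 0.0145, 0, 0, 0], [0, 0, 0, 0, 0, 0]]])

```text
time: 12.73
position: [609.6, -111.3, 2.0]
ee_rot: [0.981, -0.193, -0.004, 0.002]
contact_force: [0.5, -0.0, -0.0]
opening: 0.678
finger_force: 0.0
```

drive_tool(rows=[[[0, 0, 0, 0, 0, 0], [0, 0, 0, 0, 0, 0], [0, 0, 0, 0, 0, 0], [0, 0, 0, 0, 0, 0], [0, 0, 0, 0, 0, 0], [0, 0, 0, 0, 0, 0]]], claw=-1, newtons=30)

```text
time: 13.23
position: [612.6, -111.8, 5.8]
ee_rot: [0.981, -0.193, -0.001, 0.001]
contact_force: [-0.5, 1.9, 6.0]
opening: 0.341
finger_force: 29.8
```

drive_tool(rows=[[[0, 0, -0.02, 0, 0, 0], [0, 0, -0.035, 0, 0, 0], [0, 0, -0.035, 0, 0, 0], [0, 0, -0.035, 0, 0, 0], [0, 0, -0.035, 0, 0, 0], [0, 0, -0.035, 0, 0, 0], [0, 0, -0.035, 0, 0, 0], [0, 0, -0.035, 0, 0, 0], [0, 0, -0.02, 0, 0, 0], [0, 0, 0, 0, 0, 0]]])

```text
time: 14.07
position: [614.7, -111.7, 295.6]
ee_rot: [0.981, -0.193, 0.002, 0.001]
contact_force: [1.3, 0.4, -0.7]
opening: 0.341
finger_force: 29.8
```

```bash
python3 -c "
from h import *
place(1,1,120)"
```

```text
[ 614.7 -111.7  295.6] [ 0.13  0.24 -0.    0.   -1.33  1.05] 14.07
n 24 [-0.0134, 0.007, 0.005, 0.0067, -0.0025, 0.0651]
```

```bash
python3 -c "
from h import *
place(1,1,180)"
```

```text
[ 614.7 -111.7  295.6] [ 0.13  0.24 -0.    0.   -1.33  1.05] 14.07
n 24 [-0.0134, 0.0073, 0.0025, 0.0067, -0.0025, 0.0651]
```

drive_tool(rows=[[[-0.0134, 0.0073, 0.0025, 0.0067, -0.0025, 0.0651], [-0.0134, 0.0073, 0.0025, 0.0067, -0.0025, 0.0651], [-0.0134, 0.0073, 0.0025, 0.0067, -0.0025, 0.0651], [-0.0134, 0.0073, 0.0025, 0.0067, -0.0025, 0.0651], [-0.0134, 0.0073, 0.0025, 0.0067, -0.0025, 0.0651], [-0.0134, 0.0073, 0.0025, 0.0067, -0.0025, 0.0651], [-0.0134, 0.0073, 0.0025, 0.0067, -0.0025, 0.0651], [-0.0134, 0.0073, 0.0025, 0.0067, -0.0025, 0.0651], [-0.0134, 0.0073, 0.0025, 0.0067, -0.0025, 0.0651], [-0.0134, 0.0073, 0.0025, 0.0067, -0.0025, 0.0651], [-0.0134, 0.0073, 0.0025, 0.0067, -0.0025, 0.0651], [-0.0134, 0.0073, 0.0025, 0.0067, -0.0025, 0.0651]]])

```text
time: 15.07
position: [457.4, -34.5, 261.9]
ee_rot: [-0.687, 0.724, 0.011, 0.06]
contact_force: [-0.3, 0.1, -1.2]
opening: 0.341
finger_force: 29.8
```

drive_tool(rows=[[[-0.0134, 0.0073, 0.0025, 0.0067, -0.0025, 0.0651], [-0.0134, 0.0073, 0.0025, 0.0067, -0.0025, 0.0651], [-0.0134, 0.0073, 0.0025, 0.0067, -0.0025, 0.0651], [-0.0134, 0.0073, 0.0025, 0.0067, -0.0025, 0.0651], [-0.0134, 0.0073, 0.0025, 0.0067, -0.0025, 0.0651], [-0.0134, 0.0073, 0.0025, 0.0067, -0.0025, 0.0651], [-0.0134, 0.0073, 0.0025, 0.0067, -0.0025, 0.0651], [-0.0134, 0.0073, 0.0025, 0.0067, -0.0025, 0.0651], [-0.0134, 0.0073, 0.0025, 0.0067, -0.0025, 0.0651], [-0.0134, 0.0073, 0.0025, 0.0067, -0.0025, 0.0651], [-0.0134, 0.0073, 0.0025, 0.0067, -0.0025, 0.0651], [-0.0134, 0.0073, 0.0025, 0.0067, -0.0025, 0.0651]]])

```text
time: 16.07
position: [480.2, 138.2, 253.3]
ee_rot: [-0.14, 0.985, 0.016, 0.099]
contact_force: [0.1, -0.9, -0.5]
opening: 0.341
finger_force: 29.8
```

drive_tool(rows=[[[0, 0, 0, 0, 0, 0], [0, 0, 0, 0, 0, 0], [0, 0, 0, 0, 0, 0]]])

```text
time: 16.32
position: [480.0, 137.3, 253.2]
ee_rot: [-0.144, 0.985, 0.016, 0.099]
contact_force: [-0.1, -0.5, -0.9]
opening: 0.338
finger_force: 29.8
```

```bash
cat >> h.py <<'E'
def gripchk(flip,gx=-28.,gz=-6.):
    """where the held pipette is, in the tool-derived pipette frame, from white wrist-camera pixels on its handle top"""
    s,c=wrist(); T=np.eye(4); T[:3,:3]=Rn.from_quat(s["ee_rot"]).as_matrix(); T[:3,3]=s["position"]
    F=np.eye(4); F[:3,:3]=((Rn.from_euler('z',np.pi) if flip else Rn.identity())*Rn.from_euler('x',np.pi)).as_matrix()
    P=T@np.linalg.inv(F); o=P[:3,:3]@np.array([-gx,0,-gz]); P[:3,3]+=o   # pipette frame in world
    C=np.linalg.inv(P)@wT(c); v,u=np.nonzero(c["img"].min(2)>90)
    x=(u-c["cx"])/c["fx"]; y=(v-c["cy"])/c["fy"]; th=np.hypot(x,y); r=np.stack([np.sin(th)*x/th,np.sin(th)*y/th,np.cos(th)])
    w=C[:3,:3]@r; k=(11-C[2,3])/w[2]; px=C[0,3]+w[0]*k; py=C[1,3]+w[1]*k
    for a in range(-66,70,3):
        q=py[(abs(px-a)<1.5)&(abs(py)<32)]
        if len(q)>4: print(a,np.percentile(q,[2,98]).round(0),end=';')
    print("open",s["opening"])
E
python3 -c "
from h import *
gripchk(1)
place(1,1,25)"
```

```text
-66 [-31.  31.];-63 [-31.  31.];-60 [-31.  31.];-57 [-31.  29.];-54 [-31.  31.];-51 [-31.  31.];-48 [-31.  27.];-45 [-31.  27.];-42 [-31.  28.];-39 [-31.  28.];-36 [-30.  28.];-33 [-30.  28.];-30 [-30.  28.];-27 [-30.  28.];-24 [-30.  28.];-21 [-29.  28.];-18 [-29.  27.];-15 [-27.  17.];-12 [-25.  30.];-9 [-31.  30.];-6 [-31.  31.];-3 [-30.  30.];0 [-30.  28.];3 [-30.  28.];6 [-29.  28.];9 [-29.  28.];12 [-30.  28.];15 [-29.  28.];18 [-30.  28.];54 [-19.  18.];57 [-31.  31.];60 [-30.  30.];63 [-31.  31.];66 [-31.  31.];69 [-30.  30.];open 0.33798760116407506
[480.1 137.2 253.5] [ 0.74 -0.09 -0.51  0.1  -0.96 -2.07] 16.37
n 5 [-0.0007, -0.0001, 0.0299, 0.0003, -0.0011, -0.0001]
```

drive_tool(rows=[[[-0.0007, 0, 0.03, 0, -0.001, 0], [-0.0007, 0, 0.03, 0, -0.001, 0], [-0.0007, 0, 0.03, 0, -0.001, 0], [-0.0007, 0, 0.03, 0, -0.001, 0], [-0.0007, 0, 0.025, 0, -0.001, 0], [0, 0, 0.012, 0, 0, 0], [0, 0, 0.008, 0, 0, 0], [0, 0, 0, 0, 0, 0], [0, 0, 0, 0, 0, 0]]])

```text
time: 17.12
position: [516.3, 148.5, 93.6]
ee_rot: [-0.143, 0.984, 0.016, 0.103]
contact_force: [0.1, -0.1, -0.4]
opening: 0.342
finger_force: 29.8
```

```bash
python3 -c "
from h import *
place(1,1,0)
from bench import robot; print(robot.get_state()['contact_force'])"
```

```text
[516.3 148.5  93.6] [ 0.7   0.15 -0.71  0.16 -0.53 -2.12] 17.12
n 1 [0.001, -0.0008, 0.0103, 0.0013, 0.0001, -0.0015]
[ 0.11417656 -0.06786092 -0.38836795]
```

drive_tool(rows=[[[0.0005, -0.0004, 0.004, 0, 0, 0], [0, 0, 0.003, 0, 0, 0], [0, 0, 0.002, 0, 0, 0], [0, 0, 0, 0, 0, 0], [0, 0, 0, 0, 0, 0]]])

```text
time: 17.53
position: [517.7, 148.9, 84.5]
ee_rot: [-0.143, 0.984, 0.017, 0.104]
contact_force: [-0.9, -0.4, -1.0]
opening: 0.339
finger_force: 29.8
```

drive_tool(rows=[[[0, 0, 0.001, 0, 0, 0], [0, 0, 0, 0, 0, 0], [0, 0, 0, 0, 0, 0]]])

```text
time: 17.78
position: [517.8, 148.7, 84.2]
ee_rot: [-0.143, 0.984, 0.016, 0.104]
contact_force: [-5.8, -1.8, 8.7]
opening: 0.341
finger_force: 29.8
```

drive_tool(rows=[[[0, 0, 0.001, 0, 0, 0], [0, 0, 0, 0, 0, 0], [0, 0, 0, 0, 0, 0]]])

```text
time: 18.03
position: [518.0, 148.7, 84.1]
ee_rot: [-0.143, 0.984, 0.016, 0.104]
contact_force: [-11.5, -3.1, 20.2]
opening: 0.344
finger_force: 29.9
```

```bash
python3 -c "
from h import *
place(1,1,0)"
```

```text
[518.  148.7  84.1] [ 0.7   0.17 -0.72  0.17 -0.5  -2.13] 18.03
n 1 [0.0007, -0.0005, 0.0006, 0.0014, 0.0008, -0.0015]
```

drive_tool(rows=[[[0, 0, -0.0015, 0, 0, 0], [0, 0, 0, 0, 0, 0], [0, 0, 0, 0, 0, 0]]], claw=-0.14)

```text
time: 18.28
position: [517.9, 149.1, 84.1]
ee_rot: [-0.143, 0.984, 0.017, 0.104]
contact_force: [-1.0, 0.0, -0.9]
opening: 0.425
finger_force: 0.0
```

drive_tool(rows=[[[0, 0, -0.02, 0, 0, 0], [0, 0, -0.035, 0, 0, 0], [0, 0, -0.035, 0, 0, 0], [0, 0, -0.035, 0, 0, 0], [0, 0, 0, 0, 0, 0], [0, 0, 0, 0, 0, 0]]])

```text
time: 18.78
position: [493.7, 142.0, 208.3]
ee_rot: [-0.143, 0.984, 0.018, 0.105]
contact_force: [0.2, -0.5, -0.5]
opening: 0.431
finger_force: 0.0
```

```bash
python3 -c "
from h import *
strap(1,[(65,110),(65,62),(20,62),(0,50),(-15,38),(-28,28),(-32,16.5)],1)
for p in pips(): print(p)"
```

```text
[493.7 142.  208.3] [-0.0045 -0.0047  0.0027]
(65, 110) [-0.0501, 0.064, 0.0114]
(65, 62) [0.0, 0.0, 0.048]
(20, 62) [0.0, -0.045, -0.0]
(0, 50) [0.0, -0.02, 0.012]
(-15, 38) [-0.0, -0.015, 0.012]
(-28, 28) [0.0, -0.013, 0.01]
(-32, 16.5) [0.0, -0.004, 0.0115]
('C', array([ 512.9, -294.4]), 2.632, 571)
('D', array([ 424.1, -394.9]), -0.331, 604)
```

Pipette C has been knocked to about (513,-294); I'll use that pose when I pick it up. Strap 1 comes first.

drive_tool(rows=[[[-0.0125, 0.016, 0, 0, 0, 0], [-0.0125, 0.016, 0, 0, 0, 0], [-0.0125, 0.016, 0.006, 0, 0, 0], [-0.0125, 0.016, 0.0055, 0, 0, 0], [0, 0, 0, 0, 0, 0], [0, 0, 0.024, 0, 0, 0], [0, 0, 0.024, 0, 0, 0], [0, 0, 0, 0, 0, 0]]], claw=-1)

```text
time: 19.5
position: [531.1, 217.9, 152.2]
ee_rot: [-0.142, 0.985, 0.014, 0.099]
contact_force: [-0.9, -0.7, -1.3]
opening: 0.002
finger_force: 0.0
```

drive_tool(rows=[[[0, -0.015, 0, 0, 0, 0], [0, -0.015, 0, 0, 0, 0], [0, -0.015, 0, 0, 0, 0], [0, -0.01, 0.006, 0, 0, 0], [0, -0.01, 0.006, 0, 0, 0], [0, -0.0075, 0.006, 0, 0, 0], [0, -0.0075, 0.006, 0, 0, 0], [0, -0.0065, 0.005, 0, 0, 0], [0, -0.0065, 0.005, 0, 0, 0], [0, 0, 0, 0, 0, 0], [0, 0, 0, 0, 0, 0]]])

```text
time: 20.42
position: [566.4, 132.3, 124.3]
ee_rot: [-0.142, 0.984, 0.016, 0.103]
contact_force: [-0.1, 0.1, -0.3]
opening: 0.008
finger_force: 0.0
```

```bash
python3 -c "
from h import *
strap(1,[(-32,16.5)],1)"
```

```text
[566.4 132.3 124.3] [-0.0016  0.0013  0.0031]
(-32, 16.5) [-0.0021, -0.003, 0.0088]
```

drive_tool(rows=[[[-0.001, -0.003, 0.003, 0, 0, 0], [0, 0, 0.003, 0, 0, 0], [0, 0, 0.003, 0, 0, 0], [0, 0, 0.0015, 0, 0, 0], [0, 0, 0, 0, 0, 0]]])

```text
time: 20.83
position: [570.2, 130.8, 115.3]
ee_rot: [-0.143, 0.984, 0.016, 0.103]
contact_force: [-5.5, -1.6, 9.5]
opening: 0.008
finger_force: 7.8
```

drive_tool(rows=[[[0, 0, 0.0015, 0, 0, 0], [0, 0, 0, 0, 0, 0], [0, 0, 0, 0, 0, 0]]])

```text
time: 21.08
position: [570.5, 130.9, 114.5]
ee_rot: [-0.143, 0.984, 0.016, 0.103]
contact_force: [-7.2, -1.7, 14.5]
opening: 0.002
finger_force: 10.6
```

drive_tool(rows=[[[0, 0, 0.001, 0, 0, 0], [0, 0, 0, 0, 0, 0], [0, 0, 0, 0, 0, 0]]])

```text
time: 21.33
position: [570.6, 130.9, 114.1]
ee_rot: [-0.143, 0.984, 0.016, 0.104]
contact_force: [-11.8, -2.3, 20.8]
opening: 0.008
finger_force: 13.5
```

drive_tool(rows=[[[0, 0, -0.01, 0, 0, 0], [0, 0, -0.035, 0, 0, 0], [0, 0, -0.035, 0, 0, 0], [0, 0, -0.035, 0, 0, 0], [0, 0, -0.035, 0, 0, 0], [0, 0, 0, 0, 0, 0], [0, 0, 0, 0, 0, 0]]])

```text
time: 21.92
position: [541.8, 122.7, 261.8]
ee_rot: [-0.143, 0.984, 0.018, 0.106]
contact_force: [0.4, 0.3, -0.2]
opening: 0.009
finger_force: 0.0
```

```bash
cat >> h.py <<'E'
from bench import imaging
def chk(ks=(0,1,2,3)):
    """top-camera depth, as cradle-frame z: strap shut at tab (17), strap mid (17), handle near x=-20 and 55 (11), shaft x=-110 (7)"""
    c=imaging.camera("top")
    for k in ks:
        T=cradle_T(*RK,k); o=[]
        for p in [(28,-33,17),(28,0,17),(28,20,17),(-20,0,11),(45,0,11),(-75,0,7),(-110,0,7)]:
            u,v=proj(c,T[:3,:3]@np.array(p,float)+T[:3,3]); u=int(round(u));v=int(round(v))
            q=[(T[:3,:3].T@(to_world(c,a,b,d=c["depth"][b,a])-T[:3,3]))[2] for a in (u-1,u,u+1) for b in (v-1,v,v+1)]
            o.append(round(float(np.max(q)),0))
        print("cradle",k,o)
    return c
E
python3 -c "
from h import *
c=chk()
for p in pips(c): print(p)
hover(512.9,-294.4,2.632,1,105,step=36)"
```

```text
cradle 0 [608.0, 609.0, 609.0, 607.0, 610.0, 10.0, 9.0]
cradle 1 [610.0, 1217.0, 609.0, 608.0, 609.0, 1217.0, 1217.0]
cradle 2 [605.0, 588.0, 587.0, 591.0, 583.0, 579.0, -59.0]
cradle 3 [583.0, 576.0, 571.0, 591.0, 562.0, 590.0, 583.0]
('C', array([ 512.9, -294.4]), 2.632, 571)
('D', array([ 424.1, -394.9]), -0.331, 604)
[541.1 122.3 259.8] [ 0.62  0.01 -0.4   0.08 -0.96 -1.94] 21.97
n 23 [0.0242, -0.003, 0.0042, -0.0068, 0.003, -0.0646]
```

```bash
python3 -c "
from h import *
from bench import robot
s=robot.get_state(); y=2.632
plan(s['position'],s['ee_rot'],[512.9-28*np.cos(y),-294.4-28*np.sin(y),160],Rn.from_quat(s['ee_rot']),step=37)"
```

```text
n 12 [0.012, -0.0343, 0.0058, 0.0, 0.0, 0.0]
```

drive_tool(rows=[[[0.012, -0.0343, 0.0058, 0, 0, 0], [0.012, -0.0343, 0.0058, 0, 0, 0], [0.012, -0.0343, 0.0058, 0, 0, 0], [0.012, -0.0343, 0.0058, 0, 0, 0], [0.012, -0.0343, 0.0058, 0, 0, 0], [0.012, -0.0343, 0.0058, 0, 0, 0], [0.012, -0.0343, 0.0058, 0, 0, 0], [0.012, -0.0343, 0.0058, 0, 0, 0], [0.012, -0.0343, 0.0058, 0, 0, 0], [0.012, -0.0343, 0.0058, 0, 0, 0], [0.012, -0.0343, 0.0058, 0, 0, 0], [0.012, -0.0343, 0.0058, 0, 0, 0]]], claw=0.36)

```text
time: 22.97
position: [535.8, -309.9, 157.5]
ee_rot: [-0.142, 0.984, 0.017, 0.102]
contact_force: [0.7, 0.0, -0.3]
opening: 0.678
finger_force: 0.0
```

drive_tool(rows=[[[0, 0, 0, 0, 0, 0], [0, 0, 0, 0, 0, 0]]])

```text
time: 23.13
position: [535.2, -310.0, 156.6]
ee_rot: [-0.141, 0.985, 0.017, 0.101]
contact_force: [0.2, 0.5, 0.3]
opening: 0.677
finger_force: 0.0
```

```bash
python3 -c "
from h import *
c=chk()
hover(512.9,-294.4,2.632,1,105,step=36)"
```

```text
cradle 0 [20.0, 20.0, 1217.0, 16.0, 15.0, 10.0, 9.0]
cradle 1 [21.0, 21.0, 19.0, 15.0, 15.0, 10.0, 10.0]
cradle 2 [-9.0, -4.0, 23.0, -77.0, -97.0, -65.0, -56.0]
cradle 3 [-7.0, -6.0, 17.0, -77.0, -94.0, -68.0, -57.0]
[ 535.6 -308.9  157.5] [-0.28  0.25 -0.27 -0.15 -0.89 -0.92] 23.18
n 23 [0.0002, 0.0001, 0.0023, -0.0066, 0.003, -0.0647]
```

The depth check shows cradles 0 and 1 seated and strapped (bias +3 mm), and 2 and 3 empty and open. I'll rotate over C.

drive_tool(rows=[[[0.0002, 0.0001, 0.0023, -0.0066, 0.003, -0.0647], [0.0002, 0.0001, 0.0023, -0.0066, 0.003, -0.0647], [0.0002, 0.0001, 0.0023, -0.0066, 0.003, -0.0647], [0.0002, 0.0001, 0.0023, -0.0066, 0.003, -0.0647], [0.0002, 0.0001, 0.0023, -0.0066, 0.003, -0.0647], [0.0002, 0.0001, 0.0023, -0.0066, 0.003, -0.0647], [0.0002, 0.0001, 0.0023, -0.0066, 0.003, -0.0647], [0.0002, 0.0001, 0.0023, -0.0066, 0.003, -0.0647], [0.0002, 0.0001, 0.0023, -0.0066, 0.003, -0.0647], [0.0002, 0.0001, 0.0023, -0.0066, 0.003, -0.0647], [0.0002, 0.0001, 0.0023, -0.0066, 0.003, -0.0647], [0.0002, 0.0001, 0.0023, -0.0066, 0.003, -0.0647]]])

```text
time: 24.18
position: [538.7, -305.2, 132.0]
ee_rot: [-0.689, 0.723, 0.008, 0.059]
contact_force: [-0.1, -1.0, 0.5]
opening: 0.679
finger_force: 0.0
```

drive_tool(rows=[[[0.0002, 0.0001, 0.0023, -0.0066, 0.003, -0.0647], [0.0002, 0.0001, 0.0023, -0.0066, 0.003, -0.0647], [0.0002, 0.0001, 0.0023, -0.0066, 0.003, -0.0647], [0.0002, 0.0001, 0.0023, -0.0066, 0.003, -0.0647], [0.0002, 0.0001, 0.0023, -0.0066, 0.003, -0.0647], [0.0002, 0.0001, 0.0023, -0.0066, 0.003, -0.0647], [0.0002, 0.0001, 0.0023, -0.0066, 0.003, -0.0647], [0.0002, 0.0001, 0.0023, -0.0066, 0.003, -0.0647], [0.0002, 0.0001, 0.0023, -0.0066, 0.003, -0.0647], [0.0002, 0.0001, 0.0023, -0.0066, 0.003, -0.0647], [0.0002, 0.0001, 0.0023, -0.0066, 0.003, -0.0647], [0, 0, 0, 0, 0, 0]]])

```text
time: 25.18
position: [539.2, -305.8, 106.2]
ee_rot: [0.969, -0.247, 0.002, 0.001]
contact_force: [-0.6, 0.2, 0.1]
opening: 0.678
finger_force: 0.0
```

```bash
python3 -c "
from h import *
wfind(512.9,-294.4,2.632)
hover(512.9,-294.4,2.632,1,5)"
```

```text
wide x -63 73 mid y(x)= [-0.002 -0.916] width 30.0 open 0.678
[ 539.3 -306.1  106.6] [-0.2   0.37 -0.27  0.   -0.93  1.27] 25.23
n 4 [-0.0002, 0.0007, 0.0254, -0.0, -0.0006, 0.0006]
```

drive_tool(rows=[[[0.001, 0.0007, 0.03, 0, 0, 0], [0, 0, 0.03, 0, 0, 0], [0, 0, 0.026, 0, 0, 0], [0, 0, 0.0155, 0, 0, 0], [0, 0, 0, 0, 0, 0]]])

```text
time: 25.65
position: [538.6, -307.9, 2.2]
ee_rot: [0.968, -0.252, -0.0, 0.0]
contact_force: [-0.8, -0.1, 0.5]
opening: 0.682
finger_force: 0.0
```

drive_tool(rows=[[[0, 0, 0, 0, 0, 0], [0, 0, 0, 0, 0, 0], [0, 0, 0, 0, 0, 0], [0, 0, 0, 0, 0, 0], [0, 0, 0, 0, 0, 0], [0, 0, 0, 0, 0, 0]]], claw=-1, newtons=30)

```text
time: 26.15
position: [540.9, -309.1, 6.5]
ee_rot: [0.968, -0.251, 0.003, 0.0]
contact_force: [-0.6, 1.7, 5.1]
opening: 0.338
finger_force: 29.8
```

drive_tool(rows=[[[0, 0, -0.02, 0, 0, 0], [0, 0, -0.035, 0, 0, 0], [0, 0, -0.035, 0, 0, 0], [0, 0, -0.035, 0, 0, 0], [0, 0, -0.035, 0, 0, 0], [0, 0, -0.035, 0, 0, 0], [0, 0, -0.035, 0, 0, 0], [0, 0, -0.035, 0, 0, 0], [0, 0, -0.02, 0, 0, 0], [0, 0, 0, 0, 0, 0]]])

```text
time: 26.98
position: [540.8, -309.5, 296.7]
ee_rot: [0.968, -0.25, 0.007, 0.001]
contact_force: [0.8, -1.0, -0.4]
opening: 0.335
finger_force: 29.8
```

```bash
python3 -c "
from h import *
place(2,1,180)"
```

```text
[ 540.8 -309.5  296.7] [-0.21  0.23 -0.01  0.   -1.32  1.27] 26.98
n 23 [-0.0286, 0.0064, 0.004, 0.0063, -0.003, 0.0647]
```

```bash
python3 -c "
from h import *
from bench import robot
s=robot.get_state(); T=cradle_T(*RK,2); p=T[:3,:3]@np.array([-28,0,174])+T[:3,3]; print(p)
p[2]=285
plan(s['position'],s['ee_rot'],p,Rn.from_quat(s['ee_rot']),step=38)"
```

```text
[457.67945785 217.8697562  259.37615518]
n 15 [-0.0219, -0.0281, 0.0005, 0.0, 0.0, 0.0]
```

drive_tool(rows=[[[-0.0219, -0.0281, 0.0005, 0, 0, 0], [-0.0219, -0.0281, 0.0005, 0, 0, 0], [-0.0219, -0.0281, 0.0005, 0, 0, 0], [-0.0219, -0.0281, 0.0005, 0, 0, 0], [-0.0219, -0.0281, 0.0005, 0, 0, 0], [-0.0219, -0.0281, 0.0005, 0, 0, 0], [-0.0219, -0.0281, 0.0005, 0, 0, 0], [-0.0219, -0.0281, 0.0005, 0, 0, 0], [-0.0219, -0.0281, 0.0005, 0, 0, 0], [-0.0219, -0.0281, 0.0005, 0, 0, 0], [-0.0219, -0.0281, 0.0005, 0, 0, 0], [-0.0219, -0.0281, 0.0005, 0, 0, 0]]])

```text
time: 27.98
position: [471.8, 115.3, 283.1]
ee_rot: [0.968, -0.251, 0.002, 0.0]
contact_force: [1.0, 0.1, -1.0]
opening: 0.339
finger_force: 29.8
```

drive_tool(rows=[[[-0.0219, -0.0281, 0.0005, 0, 0, 0], [-0.0219, -0.0281, 0.0005, 0, 0, 0], [-0.0219, -0.0281, 0.0005, 0, 0, 0], [0, 0, 0, 0, 0, 0], [0, 0, 0, 0, 0, 0]]])

```text
time: 28.4
position: [455.5, 220.9, 280.7]
ee_rot: [0.968, -0.249, 0.002, 0.001]
contact_force: [-0.8, -0.2, -0.1]
opening: 0.338
finger_force: 29.8
```

```bash
python3 -c "
from h import *
place(2,1,180)"
```

```text
[455.5 220.9 280.7] [ 0.84  0.04 -0.27  0.   -1.26  0.22] 28.4
n 23 [0.0002, -0.0, 0.0009, 0.0067, -0.0029, 0.0647]
```

drive_tool(rows=[[[0.0002, 0, 0.0009, 0.0067, -0.0029, 0.0647], [0.0002, 0, 0.0009, 0.0067, -0.0029, 0.0647], [0.0002, 0, 0.0009, 0.0067, -0.0029, 0.0647], [0.0002, 0, 0.0009, 0.0067, -0.0029, 0.0647], [0.0002, 0, 0.0009, 0.0067, -0.0029, 0.0647], [0.0002, 0, 0.0009, 0.0067, -0.0029, 0.0647], [0.0002, 0, 0.0009, 0.0067, -0.0029, 0.0647], [0.0002, 0, 0.0009, 0.0067, -0.0029, 0.0647], [0.0002, 0, 0.0009, 0.0067, -0.0029, 0.0647], [0.0002, 0, 0.0009, 0.0067, -0.0029, 0.0647], [0.0002, 0, 0.0009, 0.0067, -0.0029, 0.0647], [0.0002, 0, 0.0009, 0.0067, -0.0029, 0.0647]]])

```text
time: 29.4
position: [457.7, 216.6, 270.3]
ee_rot: [-0.646, 0.761, 0.008, 0.065]
contact_force: [-0.4, 0.4, -1.0]
opening: 0.339
finger_force: 29.8
```

drive_tool(rows=[[[0.0002, 0, 0.0009, 0.0067, -0.0029, 0.0647], [0.0002, 0, 0.0009, 0.0067, -0.0029, 0.0647], [0.0002, 0, 0.0009, 0.0067, -0.0029, 0.0647], [0.0002, 0, 0.0009, 0.0067, -0.0029, 0.0647], [0.0002, 0, 0.0009, 0.0067, -0.0029, 0.0647], [0.0002, 0, 0.0009, 0.0067, -0.0029, 0.0647], [0.0002, 0, 0.0009, 0.0067, -0.0029, 0.0647], [0.0002, 0, 0.0009, 0.0067, -0.0029, 0.0647], [0.0002, 0, 0.0009, 0.0067, -0.0029, 0.0647], [0.0002, 0, 0.0009, 0.0067, -0.0029, 0.0647], [0.0002, 0, 0.0009, 0.0067, -0.0029, 0.0647], [0, 0, 0, 0, 0, 0]]])

```text
time: 30.4
position: [457.6, 216.0, 260.0]
ee_rot: [-0.14, 0.985, 0.014, 0.104]
contact_force: [-0.3, -0.7, -0.9]
opening: 0.342
finger_force: 29.8
```

drive_tool(rows=[[[0, 0, 0, 0, 0, 0], [0, 0, 0, 0, 0, 0]]])

```text
time: 30.57
position: [458.0, 216.8, 260.5]
ee_rot: [-0.144, 0.984, 0.015, 0.104]
contact_force: [0.6, 0.5, -0.9]
opening: 0.34
finger_force: 29.8
```

```bash
python3 -c "
from h import *
place(2,1,25)"
```

```text
[458.  216.8 260.5] [ 0.93 -0.08 -0.51  0.15 -0.97 -2.29] 30.57
n 5 [0.0001, 0.0003, 0.0312, -0.0001, 0.0002, 0.0001]
```

drive_tool(rows=[[[0, 0.0003, 0.032, 0, 0, 0], [0, 0.0003, 0.032, 0, 0, 0], [0, 0.0002, 0.032, 0, 0, 0], [0, 0.0002, 0.032, 0, 0, 0], [0, 0, 0.024, 0, 0, 0], [0, 0, 0.012, 0, 0, 0], [0, 0, 0.006, 0, 0, 0], [0, 0, 0, 0, 0, 0], [0, 0, 0, 0, 0, 0]]])

```text
time: 31.32
position: [492.2, 228.3, 94.7]
ee_rot: [-0.143, 0.984, 0.015, 0.104]
contact_force: [0.2, -0.2, -0.2]
opening: 0.339
finger_force: 29.8
```

```bash
python3 -c "
from h import *
place(2,1,0)
from bench import robot; print(robot.get_state()['contact_force'])"
```

```text
[492.2 228.3  94.7] [ 0.87  0.16 -0.72  0.23 -0.53 -2.35] 31.32
n 1 [0.0011, -0.0001, 0.0114, -0.0009, 0.0012, -0.001]
[ 0.18042798 -0.15502768 -0.22758665]
```

drive_tool(rows=[[[0.0005, 0, 0.004, 0, 0, 0], [0, 0, 0.004, 0, 0, 0], [0, 0, 0.002, 0, 0, 0], [0, 0, 0, 0, 0, 0], [0, 0, 0, 0, 0, 0]]])

```text
time: 31.73
position: [493.6, 228.9, 84.8]
ee_rot: [-0.143, 0.984, 0.015, 0.105]
contact_force: [0.3, -0.1, 1.1]
opening: 0.342
finger_force: 29.8
```

drive_tool(rows=[[[0, 0, 0.001, 0, 0, 0], [0, 0, 0, 0, 0, 0], [0, 0, 0, 0, 0, 0]]])

```text
time: 31.98
position: [493.7, 229.0, 84.7]
ee_rot: [-0.143, 0.984, 0.015, 0.105]
contact_force: [-9.3, -1.5, 14.5]
opening: 0.338
finger_force: 29.8
```

drive_tool(rows=[[[0, 0, 0.001, 0, 0, 0], [0, 0, 0, 0, 0, 0], [0, 0, 0, 0, 0, 0]]])

```text
time: 32.23
position: [493.9, 229.0, 84.5]
ee_rot: [-0.142, 0.984, 0.015, 0.105]
contact_force: [-14.8, -3.2, 25.1]
opening: 0.341
finger_force: 29.9
```

```bash
python3 -c "
from h import *
place(2,1,0)"
```

```text
[493.9 229.   84.5] [ 0.87  0.18 -0.73  0.25 -0.5  -2.36] 32.23
n 1 [0.0007, -0.0003, 0.001, -0.0005, 0.0022, -0.0015]
```

Seated. I'll release it and close strap 2.

drive_tool(rows=[[[0, 0, -0.0015, 0, 0, 0], [0, 0, 0, 0, 0, 0], [0, 0, 0, 0, 0, 0]]], claw=-0.14)

```text
time: 32.48
position: [493.6, 228.9, 84.1]
ee_rot: [-0.143, 0.984, 0.015, 0.105]
contact_force: [0.1, -0.2, 0.1]
opening: 0.424
finger_force: 0.0
```

drive_tool(rows=[[[0, 0, -0.02, 0, 0, 0], [0, 0, -0.035, 0, 0, 0], [0, 0, -0.035, 0, 0, 0], [0, 0, -0.035, 0, 0, 0], [0, 0, 0, 0, 0, 0], [0, 0, 0, 0, 0, 0]]])

```text
time: 32.98
position: [469.0, 222.4, 208.2]
ee_rot: [-0.143, 0.984, 0.016, 0.106]
contact_force: [0.1, 0.4, -1.6]
opening: 0.43
finger_force: 0.0
```

```bash
python3 -c "
from h import *
strap(2,[(65,110),(65,62),(20,62)],1)
for p in pips(): print(p)"
```

```text
[469.  222.4 208.2] [-0.0014 -0.0056  0.0025]
(65, 110) [-0.0508, 0.0639, 0.0115]
(65, 62) [0.0, -0.0, 0.048]
(20, 62) [-0.0, -0.045, 0.0]
('D', array([ 423.8, -394.8]), -0.331, 602)
```

drive_tool(rows=[[[-0.0125, 0.016, 0, 0, 0, 0], [-0.0125, 0.016, 0, 0, 0, 0], [-0.0125, 0.016, 0.006, 0, 0, 0], [-0.0125, 0.016, 0.0055, 0, 0, 0], [0, 0, 0, 0, 0, 0], [0, 0, 0.024, 0, 0, 0], [0, 0, 0.024, 0, 0, 0], [0, 0, 0, 0, 0, 0]]], claw=-1)

```text
time: 33.7
position: [507.1, 297.4, 152.0]
ee_rot: [-0.142, 0.985, 0.012, 0.101]
contact_force: [-0.7, -0.1, 0.6]
opening: 0.007
finger_force: 0.0
```

drive_tool(rows=[[[0, -0.015, 0, 0, 0, 0], [0, -0.015, 0, 0, 0, 0], [0, -0.015, 0, 0, 0, 0], [0, -0.01, 0.006, 0, 0, 0], [0, -0.01, 0.006, 0, 0, 0], [0, -0.0075, 0.006, 0, 0, 0], [0, -0.0075, 0.006, 0, 0, 0], [0, -0.0065, 0.005, 0, 0, 0], [0, -0.0065, 0.005, 0, 0, 0], [0, 0, 0, 0, 0, 0], [0, 0, 0, 0, 0, 0]]])

```text
time: 34.62
position: [542.1, 212.2, 124.6]
ee_rot: [-0.142, 0.984, 0.014, 0.104]
contact_force: [-0.3, -0.5, -0.6]
opening: 0.005
finger_force: 0.0
```

```bash
python3 -c "
from h import *
strap(2,[(-32,16.5)],1)"
```

```text
[542.1 212.2 124.6] [ 0.0023 -0.0003  0.0029]
(-32, 16.5) [-0.0025, -0.0025, 0.0091]
```

drive_tool(rows=[[[-0.001, -0.0025, 0.003, 0, 0, 0], [0, 0, 0.003, 0, 0, 0], [0, 0, 0.003, 0, 0, 0], [0, 0, 0.0015, 0, 0, 0], [0, 0, 0, 0, 0, 0]]])

```text
time: 35.03
position: [546.0, 211.4, 115.5]
ee_rot: [-0.143, 0.984, 0.014, 0.104]
contact_force: [-4.0, -1.5, 7.2]
opening: 0.006
finger_force: 6.5
```

drive_tool(rows=[[[0, 0, 0.0015, 0, 0, 0], [0, 0, 0, 0, 0, 0], [0, 0, 0, 0, 0, 0]]])

```text
time: 35.28
position: [546.3, 211.5, 114.7]
ee_rot: [-0.143, 0.984, 0.015, 0.105]
contact_force: [-7.7, -3.2, 13.4]
opening: 0.001
finger_force: 9.3
```

drive_tool(rows=[[[0, 0, 0.001, 0, 0, 0], [0, 0, 0, 0, 0, 0], [0, 0, 0, 0, 0, 0]]])

```text
time: 35.53
position: [546.5, 211.6, 114.2]
ee_rot: [-0.143, 0.984, 0.015, 0.105]
contact_force: [-9.6, -3.3, 16.8]
opening: 0.005
finger_force: 11.3
```

drive_tool(rows=[[[0, 0, -0.01, 0, 0, 0], [0, 0, -0.035, 0, 0, 0], [0, 0, -0.035, 0, 0, 0], [0, 0, -0.035, 0, 0, 0], [0, 0, -0.035, 0, 0, 0], [0, 0, 0, 0, 0, 0], [0, 0, 0, 0, 0, 0]]])

```text
time: 36.12
position: [516.9, 203.7, 262.1]
ee_rot: [-0.143, 0.984, 0.016, 0.106]
contact_force: [-0.4, -0.3, -0.2]
opening: 0.007
finger_force: 0.0
```

```bash
python3 -c "
from h import *
from bench import robot
s=robot.get_state(); X,Y,y=REF['D']; print(s['joints'].round(2),s['position'])
plan(s['position'],s['ee_rot'],[X-28*np.cos(y),Y-28*np.sin(y),200],Rn.from_quat(s['ee_rot']),step=38)"
```

```text
[ 0.8   0.   -0.42  0.13 -0.96 -2.15] [516.85071826 203.69040298 262.07831351]
n 16 [0.018, -0.0332, -0.0, 0.0, 0.0, 0.0]
```

D can stay in the flipped orientation, which needs only a 36° turn.

```bash
python3 -c "
from h import *
hover(*REF['D'],1,110,step=38)"
```

```text
[516.9 203.7 262.1] [ 0.8   0.   -0.42  0.13 -0.96 -2.15] 36.12
n 17 [0.008, -0.0355, 0.0077, 0.0025, 0.0078, 0.0229]
```

drive_tool(rows=[[[0.008, -0.0355, 0.0077, 0.0025, 0.0078, 0.0229], [0.008, -0.0355, 0.0077, 0.0025, 0.0078, 0.0229], [0.008, -0.0355, 0.0077, 0.0025, 0.0078, 0.0229], [0.008, -0.0355, 0.0077, 0.0025, 0.0078, 0.0229], [0.008, -0.0355, 0.0077, 0.0025, 0.0078, 0.0229], [0.008, -0.0355, 0.0077, 0.0025, 0.0078, 0.0229], [0.008, -0.0355, 0.0077, 0.0025, 0.0078, 0.0229], [0.008, -0.0355, 0.0077, 0.0025, 0.0078, 0.0229], [0.008, -0.0355, 0.0077, 0.0025, 0.0078, 0.0229], [0.008, -0.0355, 0.0077, 0.0025, 0.0078, 0.0229], [0.008, -0.0355, 0.0077, 0.0025, 0.0078, 0.0229], [0.008, -0.0355, 0.0077, 0.0025, 0.0078, 0.0229]]], claw=0.36)

```text
time: 37.12
position: [471.7, -225.3, 148.4]
ee_rot: [0.074, 0.997, 0.003, 0.029]
contact_force: [1.1, -0.7, -0.2]
opening: 0.678
finger_force: 0.0
```

drive_tool(rows=[[[0.008, -0.0355, 0.0077, 0.0025, 0.0078, 0.0229], [0.008, -0.0355, 0.0077, 0.0025, 0.0078, 0.0229], [0.008, -0.0355, 0.0077, 0.0025, 0.0078, 0.0229], [0.008, -0.0355, 0.0077, 0.0025, 0.0078, 0.0229], [0.008, -0.0355, 0.0077, 0.0025, 0.0078, 0.0229], [0, 0, 0, 0, 0, 0], [0, 0, 0, 0, 0, 0], [0, 0, 0, 0, 0, 0]]])

```text
time: 37.78
position: [396.2, -388.0, 108.2]
ee_rot: [0.163, 0.987, -0.001, -0.002]
contact_force: [0.9, 1.1, 0.7]
opening: 0.683
finger_force: 0.0
```

```bash
python3 -c "
from h import *
c=chk()
for p in pips(c): print(p)
wfind(*REF['D'])
hover(*REF['D'],1,5)"
```

```text
cradle 0 [22.0, 20.0, 20.0, 14.0, 17.0, 9.0, 13.0]
cradle 1 [20.0, 22.0, 20.0, 15.0, 14.0, 14.0, 12.0]
cradle 2 [22.0, 21.0, 22.0, 16.0, 14.0, 10.0, 11.0]
cradle 3 [-3.0, -7.0, 19.0, -80.0, -93.0, -65.0, -57.0]
wide x -65 73 mid y(x)= [0.006 1.177] width 29.7 open 0.68
[ 397.2 -387.4  109.1] [-0.42  0.27 -0.41  0.   -0.89 -1.48] 37.88
n 4 [-0.0001, 0.0004, 0.026, -0.0006, -0.0004, 0.0001]
```

drive_tool(rows=[[[0.002, 0.0005, 0.03, 0, 0, 0], [0, 0, 0.03, 0, 0, 0], [0, 0, 0.028, 0, 0, 0], [0, 0, 0.016, 0, 0, 0], [0, 0, 0, 0, 0, 0]]])

```text
time: 38.3
position: [393.3, -385.2, 2.3]
ee_rot: [0.162, 0.987, -0.001, -0.004]
contact_force: [-0.9, -0.3, -0.3]
opening: 0.677
finger_force: 0.0
```

drive_tool(rows=[[[0, 0, 0, 0, 0, 0], [0, 0, 0, 0, 0, 0], [0, 0, 0, 0, 0, 0], [0, 0, 0, 0, 0, 0], [0, 0, 0, 0, 0, 0], [0, 0, 0, 0, 0, 0]]], claw=-1, newtons=30)

```text
time: 38.8
position: [395.4, -387.6, 6.4]
ee_rot: [0.162, 0.987, -0.002, -0.001]
contact_force: [0.0, 2.2, 6.9]
opening: 0.34
finger_force: 29.8
```

drive_tool(rows=[[[0, 0, -0.02, 0, 0, 0], [0, 0, -0.035, 0, 0, 0], [0, 0, -0.035, 0, 0, 0], [0, 0, -0.035, 0, 0, 0], [0, 0, -0.035, 0, 0, 0], [0, 0, -0.035, 0, 0, 0], [0, 0, -0.035, 0, 0, 0], [0, 0, -0.035, 0, 0, 0], [0, 0, 0, 0, 0, 0], [0, 0, 0, 0, 0, 0]]])

```text
time: 39.63
position: [396.4, -387.2, 272.8]
ee_rot: [0.163, 0.987, -0.002, 0.001]
contact_force: [0.0, 0.9, -1.8]
opening: 0.339
finger_force: 29.8
```

```bash
python3 -c "
from h import *
place(3,1,185,step=38)"
```

```text
[ 396.4 -387.2  272.8] [-0.42  0.13 -0.19  0.   -1.25 -1.48] 39.63
n 19 [-0.0006, 0.0367, 0.0008, -0.0023, -0.0068, -0.0206]
```

drive_tool(rows=[[[-0.0006, 0.0367, 0.0008, -0.0023, -0.0068, -0.0206], [-0.0006, 0.0367, 0.0008, -0.0023, -0.0068, -0.0206], [-0.0006, 0.0367, 0.0008, -0.0023, -0.0068, -0.0206], [-0.0006, 0.0367, 0.0008, -0.0023, -0.0068, -0.0206], [-0.0006, 0.0367, 0.0008, -0.0023, -0.0068, -0.0206], [-0.0006, 0.0367, 0.0008, -0.0023, -0.0068, -0.0206], [-0.0006, 0.0367, 0.0008, -0.0023, -0.0068, -0.0206], [-0.0006, 0.0367, 0.0008, -0.0023, -0.0068, -0.0206], [-0.0006, 0.0367, 0.0008, -0.0023, -0.0068, -0.0206], [-0.0006, 0.0367, 0.0008, -0.0023, -0.0068, -0.0206], [-0.0006, 0.0367, 0.0008, -0.0023, -0.0068, -0.0206], [-0.0006, 0.0367, 0.0008, -0.0023, -0.0068, -0.0206]]])

```text
time: 40.63
position: [466.8, 46.5, 263.8]
ee_rot: [-0.032, 0.997, 0.009, 0.064]
contact_force: [0.7, 0.2, -1.4]
opening: 0.339
finger_force: 29.8
```

drive_tool(rows=[[[-0.0006, 0.0367, 0.0008, -0.0023, -0.0068, -0.0206], [-0.0006, 0.0367, 0.0008, -0.0023, -0.0068, -0.0206], [-0.0006, 0.0367, 0.0008, -0.0023, -0.0068, -0.0206], [-0.0006, 0.0367, 0.0008, -0.0023, -0.0068, -0.0206], [-0.0006, 0.0367, 0.0008, -0.0023, -0.0068, -0.0206], [-0.0006, 0.0367, 0.0008, -0.0023, -0.0068, -0.0206], [-0.0006, 0.0367, 0.0008, -0.0023, -0.0068, -0.0206], [0, 0, 0, 0, 0, 0], [0, 0, 0, 0, 0, 0], [0, 0, 0, 0, 0, 0]]])

```text
time: 41.47
position: [431.0, 298.4, 261.8]
ee_rot: [-0.144, 0.984, 0.015, 0.101]
contact_force: [-0.2, -0.3, -0.3]
opening: 0.339
finger_force: 29.8
```

```bash
python3 -c "
from h import *
place(3,1,25)"
```

```text
[431.  298.4 261.8] [ 1.09 -0.04 -0.48  0.17 -0.99 -2.45] 41.47
n 5 [-0.0005, -0.0002, 0.0316, 0.0001, -0.0006, 0.0002]
```

drive_tool(rows=[[[-0.0005, 0, 0.032, 0, -0.0006, 0], [-0.0005, 0, 0.032, 0, -0.0006, 0], [-0.0005, 0, 0.032, 0, -0.0006, 0], [-0.0005, -0.0005, 0.032, 0, -0.0006, 0], [-0.0005, -0.0005, 0.025, 0, -0.0006, 0], [0, 0, 0.012, 0, 0, 0], [0, 0, 0.007, 0, 0, 0], [0, 0, 0, 0, 0, 0], [0, 0, 0, 0, 0, 0]]])

```text
time: 42.22
position: [468.8, 308.6, 95.7]
ee_rot: [-0.143, 0.984, 0.016, 0.104]
contact_force: [0.8, 0.4, -0.7]
opening: 0.34
finger_force: 29.8
```

```bash
python3 -c "
from h import *
place(3,1,0)
from bench import robot; print(robot.get_state()['contact_force'])"
```

```text
[468.8 308.6  95.7] [ 1.02  0.19 -0.69  0.27 -0.55 -2.52] 42.22
n 1 [0.0018, 0.0002, 0.0123, 0.0012, 0.0012, -0.0004]
[ 0.76175766  0.42928972 -0.71223481]
```

drive_tool(rows=[[[0.001, 0, 0.004, 0, 0, 0], [0, 0, 0.004, 0, 0, 0], [0, 0, 0.003, 0, 0, 0], [0, 0, 0, 0, 0, 0], [0, 0, 0, 0, 0, 0]]])

```text
time: 42.63
position: [469.9, 310.8, 85.1]
ee_rot: [-0.144, 0.984, 0.017, 0.105]
contact_force: [-1.4, 2.7, -0.3]
opening: 0.338
finger_force: 29.9
```

drive_tool(rows=[[[0, 0, 0.001, 0, 0, 0], [0, 0, 0, 0, 0, 0], [0, 0, 0, 0, 0, 0]]])

```text
time: 42.88
position: [470.1, 311.1, 84.7]
ee_rot: [-0.144, 0.984, 0.017, 0.105]
contact_force: [-6.7, 1.4, 9.3]
opening: 0.336
finger_force: 29.9
```

drive_tool(rows=[[[0, 0, 0.001, 0, 0, 0], [0, 0, 0, 0, 0, 0], [0, 0, 0, 0, 0, 0]]])

```text
time: 43.13
position: [470.2, 311.2, 84.6]
ee_rot: [-0.145, 0.984, 0.018, 0.105]
contact_force: [-13.0, -0.3, 18.5]
opening: 0.34
finger_force: 30.0
```

```bash
python3 -c "
from h import *
place(3,1,0)"
```

```text
[470.2 311.2  84.6] [ 1.02  0.21 -0.7   0.28 -0.51 -2.53] 43.13
n 1 [0.0015, -0.0018, 0.0009, 0.0028, 0.0029, 0.0009]
```

drive_tool(rows=[[[0, 0, -0.0015, 0, 0, 0], [0, 0, 0, 0, 0, 0], [0, 0, 0, 0, 0, 0]]], claw=-0.14)

```text
time: 43.38
position: [469.7, 309.6, 84.0]
ee_rot: [-0.144, 0.984, 0.016, 0.104]
contact_force: [0.6, -0.2, -1.2]
opening: 0.426
finger_force: 0.0
```

drive_tool(rows=[[[0, 0, -0.02, 0, 0, 0], [0, 0, -0.035, 0, 0, 0], [0, 0, -0.035, 0, 0, 0], [0, 0, -0.035, 0, 0, 0], [0, 0, 0, 0, 0, 0], [0, 0, 0, 0, 0, 0]]])

```text
time: 43.88
position: [445.1, 302.9, 208.3]
ee_rot: [-0.144, 0.984, 0.018, 0.106]
contact_force: [-0.4, -0.3, -0.5]
opening: 0.429
finger_force: 0.0
```

```bash
python3 -c "
from h import *
strap(3,[(65,110),(65,62),(20,62)],1)"
```

```text
[445.1 302.9 208.3] [-0.0053 -0.0051 -0.0001]
(65, 110) [-0.0506, 0.064, 0.0115]
(65, 62) [0.0, -0.0, 0.048]
(20, 62) [-0.0, -0.045, 0.0]
```

drive_tool(rows=[[[-0.0125, 0.016, 0, 0, 0, 0], [-0.0125, 0.016, 0, 0, 0, 0], [-0.0125, 0.016, 0.006, 0, 0, 0], [-0.0125, 0.016, 0.0055, 0, 0, 0], [0, 0, 0, 0, 0, 0], [0, 0, 0.024, 0, 0, 0], [0, 0, 0.024, 0, 0, 0], [0, 0, 0, 0, 0, 0]]], claw=-1)

```text
time: 44.55
position: [483.5, 377.9, 152.3]
ee_rot: [-0.144, 0.984, 0.013, 0.101]
contact_force: [0.1, -0.9, -0.5]
opening: 0.009
finger_force: 0.0
```

drive_tool(rows=[[[0, -0.015, 0, 0, 0, 0], [0, -0.015, 0, 0, 0, 0], [0, -0.015, 0, 0, 0, 0], [0, -0.01, 0.006, 0, 0, 0], [0, -0.01, 0.006, 0, 0, 0], [0, -0.0075, 0.006, 0, 0, 0], [0, -0.0075, 0.006, 0, 0, 0], [0, -0.0065, 0.005, 0, 0, 0], [0, -0.0065, 0.005, 0, 0, 0], [0, 0, 0, 0, 0, 0], [0, 0, 0, 0, 0, 0]]])

```text
time: 45.47
position: [518.4, 293.2, 124.5]
ee_rot: [-0.144, 0.984, 0.016, 0.104]
contact_force: [-0.6, -0.4, 1.0]
opening: 0.005
finger_force: 0.0
```

```bash
python3 -c "
from h import *
strap(3,[(-32,16.5)],1)"
```

```text
[518.4 293.2 124.5] [-0.001  -0.0005 -0.0001]
(-32, 16.5) [-0.002, -0.0028, 0.009]
```

drive_tool(rows=[[[-0.001, -0.003, 0.003, 0, 0, 0], [0, 0, 0.003, 0, 0, 0], [0, 0, 0.003, 0, 0, 0], [0, 0, 0.0015, 0, 0, 0], [0, 0, 0, 0, 0, 0]]])

```text
time: 45.88
position: [522.4, 292.0, 115.4]
ee_rot: [-0.144, 0.984, 0.016, 0.104]
contact_force: [-3.8, -1.9, 7.5]
opening: 0.004
finger_force: 6.7
```

drive_tool(rows=[[[0, 0, 0.0015, 0, 0, 0], [0, 0, 0, 0, 0, 0], [0, 0, 0, 0, 0, 0]]])

```text
time: 46.13
position: [522.7, 292.1, 114.6]
ee_rot: [-0.144, 0.984, 0.016, 0.104]
contact_force: [-6.0, -3.7, 12.6]
opening: 0.008
finger_force: 9.4
```

drive_tool(rows=[[[0, 0, 0.001, 0, 0, 0], [0, 0, 0, 0, 0, 0], [0, 0, 0, 0, 0, 0]]])

```text
time: 46.38
position: [522.9, 292.2, 114.1]
ee_rot: [-0.144, 0.984, 0.016, 0.105]
contact_force: [-9.5, -3.9, 17.0]
opening: 0.009
finger_force: 11.2
```

drive_tool(rows=[[[0, 0, -0.01, 0, 0, 0], [0, 0, -0.035, 0, 0, 0], [0, 0, -0.035, 0, 0, 0], [0, 0, -0.035, 0, 0, 0], [0, 0, -0.035, 0, 0, 0], [0, 0, 0, 0, 0, 0]]])

```text
time: 46.88
position: [494.5, 284.9, 267.3]
ee_rot: [-0.144, 0.983, 0.02, 0.109]
contact_force: [1.0, 1.0, -0.1]
opening: 0.003
finger_force: 0.0
```

drive_tool(rows=[[[0, -0.035, 0, 0, 0, 0], [0, -0.037, 0, 0, 0, 0], [0, -0.037, 0, 0, 0, 0], [0, -0.037, 0, 0, 0, 0], [0, -0.037, 0, 0, 0, 0], [0, -0.037, 0, 0, 0, 0], [0, -0.037, 0, 0, 0, 0], [0, -0.037, 0, 0, 0, 0], [0, -0.037, 0, 0, 0, 0], [0, -0.037, 0, 0, 0, 0], [0, -0.037, 0, 0, 0, 0], [0, -0.037, 0, 0, 0, 0]]])

```text
time: 47.88
position: [620.0, -142.3, 258.0]
ee_rot: [-0.144, 0.984, 0.016, 0.104]
contact_force: [1.0, -0.2, 0.5]
opening: 0.002
finger_force: 0.0
```

drive_tool(rows=[[[0, -0.037, 0, 0, 0, 0], [0, -0.03, 0, 0, 0, 0], [0, 0, 0, 0, 0, 0], [0, 0, 0, 0, 0, 0]]])

```text
time: 48.22
position: [638.9, -206.4, 256.7]
ee_rot: [-0.143, 0.984, 0.016, 0.103]
contact_force: [-0.2, 0.4, 0.1]
opening: 0.006
finger_force: 0.0
```

```bash
python3 -c "
from h import *
c=chk()
cv2.imwrite('pics/end.png',cv2.resize(c['img'][100:290,80:345],None,fx=3,fy=3,interpolation=cv2.INTER_CUBIC))"
```

```text
cradle 0 [20.0, 21.0, 20.0, 15.0, 15.0, 11.0, 9.0]
cradle 1 [19.0, 21.0, 22.0, 14.0, 15.0, 12.0, 11.0]
cradle 2 [21.0, 1217.0, 20.0, 14.0, 1217.0, 10.0, 11.0]
cradle 3 [23.0, 20.0, 20.0, 12.0, 13.0, 10.0, 9.0]
```

View pics/end.png

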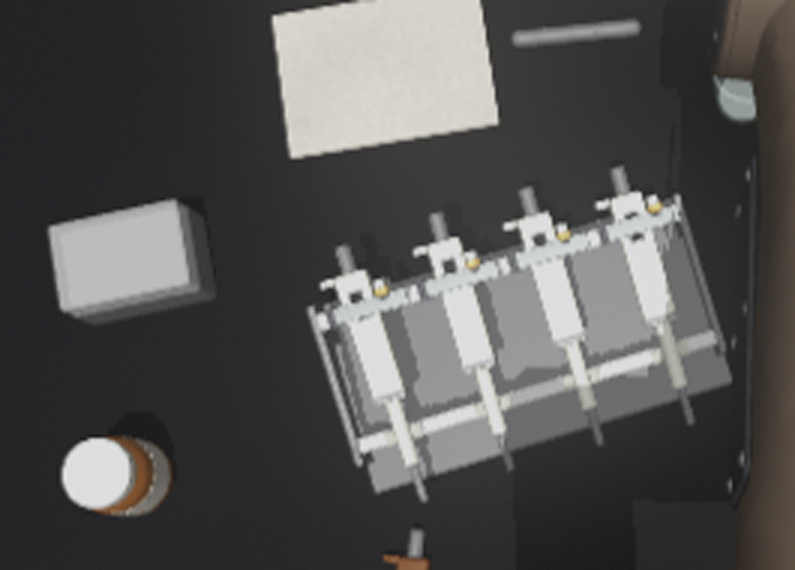

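All four lie in cradles with the straps across the handles. Before handing in, I'll check position and alignment from the tip pixels: plungers (618,170), (526,190), (436,215), (345,248) and nozzles (690,422), (600,443), (511,468), (425,500).

```bash
python3 - <<'E'
from h import *
c=ld("top0.npz")
pl=[(618,170),(526,190),(436,215),(345,248)]; nz=[(690,422),(600,443),(511,468),(425,500)]
g=lambda q:(q[0]/3+80-.33,q[1]/3+100-.33)
for k in range(4):
    T=cradle_T(*RK,k); R=T[:3,:3]; r=[]
    for q in (pl[k],nz[k]):
        X=to_world(c,*g(q),z=0); o=-c["R"].T@c["t"]; a=R.T@(o-T[:3,3]); b=R.T@(X-o); r.append((a-b*a[2]/b[2])[:2])
    d=r[0]-r[1]; print(k,"origin offset",(r[1]+d*155/240).round(1),"yaw",round(np.arctan2(d[1],d[0]),3),"len",np.hypot(*d).round(0))
E
```

```text
0 origin offset [-4.6 -1.7] yaw -0.021 len 237.0
1 origin offset [ 2.3 -1.7] yaw -0.019 len 238.0
2 origin offset [ 4.7 -2.2] yaw -0.018 len 237.0
3 origin offset [ 0.5 -1.2] yaw -0.002 len 238.0
```

All are well inside tolerance, the straps are shut and the arm is clear, so I'm handing in.

```bash
python3 -c "
from bench import workorder
print(workorder.finish_job())"
```

```text
the job is handed in; nothing more can be done
None
```

I racked all four pipettes, plunger up the slope, with all four straps shut, and handed the job in at about 48 s; the last check put each within about 5 mm and 0.02 rad of its cradle. The hand-in call gave no verdict.

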